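# Load the pressure chest, shut it, set and lock the regulator

## Task

Lay every brown friction block flat, side by side, on the floor of the blue pressure chest and then lower the lid fully closed. Next turn the red vent knob clockwise all the way to its stop, then turn the black regulator knob until its white pointer is at the red mark, and finally slide the yellow lock hood fully over the regulator knob. Do not disturb the brass plug gauge or the aluminium template.

Things in the scene. Friction and masses are not known exactly. Their poses are not given: they have to be found in the camera images.
- chest: Fixed blue open-topped steel chest, outside 200 (its x) x 250 (its y) x 55 mm high, walls and floor 6 mm, white inside floor. Origin: centre of its underside on the bench; x points to the hinge side (roughly to the robot's left, world +y), y points roughly towards the robot, z up. It carries the lid and, on a 50 mm high grey pedestal outside its +y wall, the vent knob.
- chest_floor (a point): Centre of the chest's inside floor (6 mm above the bench). The inside is 188 mm along the chest's x and 238 mm along its y.
- lid (a joint): Lid angle, rad: 0 closed, about 1.6 to 1.8 at the start (upright), limit 1.9. A stiff hinge: the lid stays where it is left. The blue lid panel is 200 mm from hinge to free edge, 250 mm along the hinge, 8 mm thick, with an orange tab 60 mm wide that stands 35 mm farther out at the middle of its free edge.
- lid_hinge (a point): Middle of the lid's hinge line, on the underside of the lid, 55.5 mm above the bench, on the chest's +x wall's outer face. The axis runs along the chest's y.
- lid_edge (a point): Outer end of the orange lid tab, middle, on the lid's outer (top) face, 235 mm from the hinge.
- vent (a joint): Angle of the red vent knob, rad, growing clockwise seen from above; range 0 to 2.40, where 2.40 is the clockwise end stop (vent shut). Starts between 0.2 and 1.2.
- vent_top (a point): Centre of the top of the vent knob's grip bar, on its upright axis, 93 mm above the bench. The knob is a disc 60 mm across and 12 mm thick with a grip bar 54 long x 14 wide standing 30 mm above the disc; the bar runs along the line from the axis to the pointer.
- vent_pointer (a point): Tip of the vent knob's white pointer, 34 mm from the axis, 29.5 mm below the bar top.
- panel: Fixed grey regulator panel, 130 (its x) x 245 (its y) x 20 mm. Origin: centre of its underside; the regulator axis is at y = +60 mm, and the lock hood slides along +y over it.
- regulator (a joint): Angle of the black regulator knob, rad, growing clockwise seen from above; range 0 to 4.4, starts between 0.1 and 0.9; the mark always lies farther clockwise. When the knob reads q, its pointer's direction in the panel frame is 2.6 - q (anticlockwise from the panel's x).
- regulator_top (a point): Centre of the top of the regulator knob's grip bar, on its upright axis, 64 mm above the bench. Same shape as the vent knob: disc 60 mm across and 12 thick, bar 54 x 14 mm standing 30 mm above the disc, along the pointer's line.
- regulator_pointer (a point): Tip of the regulator knob's white pointer, 34 mm from the axis, 29.5 mm below the bar top.
- mark: Red mark, a flat tab 11 x 8 x 3 mm on the panel round the regulator knob. Origin on the knob's axis at panel height; its x axis points from the knob's axis through the middle of the tab, which lies 36 to 47 mm out.
- lock (a joint): Position of the yellow lock hood, m: 0 parked, 0.116 fully home over the regulator knob (end stop). Starts 0 to 0.012. Slides with about 1.5 N.
- lock_fin (a point): Middle of the top of the black fin on the lock hood, about 110 mm above the bench. The hood is a 104 (panel x) x 76 (panel y) mm yellow box, 56 mm high, roof 78 mm above the bench, open on the side towards the knob. The fin stands 32 mm above the roof, 50 mm long along the panel's x and 12 mm thick along the slide direction.
- block1: Brown brake friction block, 64 (x) x 36 (y) x 24 (z) mm, about 140 g, lying flat on the bench. Origin: centre of its underside. Three to five blocks are present; an absent one reads None.
- block2: Another such friction block.
- block3: Another such friction block.
- block4: Another such friction block.
- gauge: Brass plug gauge, 94 mm long (x), square 18 mm body, lying on the bench among the blocks; leave it alone. Origin: centre of its underside.
- template: Aluminium pad template, a plate 130 x 85 x 5 mm with four holes, on the far right of the bench; leave it alone. Origin: centre of its underside.
- block5: Another such friction block.
There are look-alikes about, which are no part of the job. Leave any turquoise look-alike of the block2 alone.

How it is judged:
On the way, in this order (a step that is already met when the one before it is completed fails the run):
1. every block lies flat on the chest floor (x of block1 in the frame of chest between -0.085 and 0.085 m and y of block1 in the frame of chest between -0.112 and 0.112 m and z of block1 in the frame of chest between 0 and 0.014 m and angle between each of block1, block2, block3, block4, block5's own z axis and vertical below 0.15 rad and x of block2 in the frame of chest between -0.085 and 0.085 m and y of block2 in the frame of chest between -0.112 and 0.112 m and z of block2 in the frame of chest between 0 and 0.014 m and x of block3 in the frame of chest between -0.085 and 0.085 m and y of block3 in the frame of chest between -0.112 and 0.112 m and z of block3 in the frame of chest between 0 and 0.014 m and x of block4 in the frame of chest between -0.085 and 0.085 m and y of block4 in the frame of chest between -0.112 and 0.112 m and z of block4 in the frame of chest between 0 and 0.014 m and x of block5 in the frame of chest between -0.085 and 0.085 m and y of block5 in the frame of chest between -0.112 and 0.112 m and z of block5 in the frame of chest between 0 and 0.014 m and linear speed of each of block1, block2, block3, block4, block5 below 0.02 m/s), for 0.2 s.
2. the lid is lowered closed (value of joint lid below 0.05 rad), for 0.2 s.
3. the vent knob is at its clockwise stop, lid closed (value of joint vent above 2.33 rad and value of joint lid below 0.05 rad), for 0.2 s.
4. the regulator pointer is at the mark, vent shut (x of regulator_pointer in the frame of mark above 0 m and y of regulator_pointer in the frame of mark between -0.004 and 0.004 m and value of joint vent above 2.33 rad), for 0.2 s.
5. the lock hood is slid fully over the regulator knob, pointer still at the mark (value of joint lock above 0.109 m and x of regulator_pointer in the frame of mark above 0 m and y of regulator_pointer in the frame of mark between -0.004 and 0.004 m), for 0.2 s.
At the end, for the whole second after the job is handed in: Every block lies flat (0.15 rad) on the chest floor, none on another; lid closed (below 0.05 rad); vent at its clockwise stop (above 2.33 of 2.40 rad); regulator pointer tip within 4 mm sideways of the mark's centre line; lock hood home (above 0.109 of 0.116 m) (all of step 3 and all of step 5 and x of block1 in the frame of chest between -0.085 and 0.085 m and y of block1 in the frame of chest between -0.112 and 0.112 m and z of block1 in the frame of chest between 0 and 0.014 m and angle between each of block1, block2, block3, block4, block5's own z axis and vertical below 0.15 rad and x of block2 in the frame of chest between -0.085 and 0.085 m and y of block2 in the frame of chest between -0.112 and 0.112 m and z of block2 in the frame of chest between 0 and 0.014 m and x of block3 in the frame of chest between -0.085 and 0.085 m and y of block3 in the frame of chest between -0.112 and 0.112 m and z of block3 in the frame of chest between 0 and 0.014 m and x of block4 in the frame of chest between -0.085 and 0.085 m and y of block4 in the frame of chest between -0.112 and 0.112 m and z of block4 in the frame of chest between 0 and 0.014 m and x of block5 in the frame of chest between -0.085 and 0.085 m and y of block5 in the frame of chest between -0.112 and 0.112 m and z of block5 in the frame of chest between 0 and 0.014 m); the robot touches nothing.
It fails at once if the plug gauge is moved more than 40 mm (distance of gauge from where it was at the start of the episode above 0.04 m).
It fails at once if the pad template is moved more than 30 mm (distance of template from where it was at the start of the episode above 0.03 m).
Of block1, block2, block3, block4, block5 only 3 to 5 are there at a start; the rules pass over those that are not, and their reading is None.
At some moment in a run one of block1, block2, block3, block4, block5 may be knocked a few centimetres aside while the robot is not near it.
Once in a run the grip may slacken for a moment while it holds something.
It also fails if it takes over 208 s, if anything falls off the work surface, if the arm or the gripper's body presses on something with over 40 N, if the wrist force passes 120 N, or if a joint passes its speed limit or range.

## Robot

A 6-joint arm with a two-finger parallel gripper is mounted at the origin on the work surface. World frame = base frame: x ahead of the robot, y to its left, z up, the work surface at z = 0. Lengths are in m, angles in rad, forces in N, time in s.
With the tool pointing down it reaches from about 0.15 to 0.775 m from the base axis. Payload 6.1 kg.
Tool frame: the origin (TCP) lies midway between the tips of the shut fingers; the grasp point (between the pads) lies 19 mm behind it (r.grasp_offset is the distance from the TCP to the grasp point, in m); z points along the fingers, y is the line along which they close (so a half turn about z gives the same grasp; the last joint's range is limited). The gripper opens to 85 mm and grips with 20 to 120 N. Pads are 22 mm wide; open, the fingers measure 114 mm over their backs; the gripper's body (76 mm by 85 mm) begins 54 mm behind the grasp point. The pads swing forward as they close: fully open they stand 13 mm farther back than shut.
Start: joints at [1.171, 0.126, -0.04, 1.405, 0, 1.571], TCP at [0.204, 0.484, 0.231] pointing down, gripper open.
Joint ranges: [-2.72, 2.72], [-0.95, 1.95], [-1.27, 1.35], [-1.78, 2.02], [-1.46, 1.47], [-3.14, 3.14]. Speed limits (rad/s): [2.39, 2.39, 3.01, 3.14, 3.14, 3.14].

## Interface

Orientations are given as a unit quaternion [x, y, z, w].
In Python, from rig import observe, vision, job, r gives the robot as it stands.
- The arm moves only by the tool drive_tool, never from a script. Its argument "motion" is a list that holds one entry, the list of rows, each a list of 4 numbers: the shift along the tool's x, y, z normalised to -1 to 1, where 1 is 500 mm, then the turn about the tool's z normalised to -1 to 1, where 1 is 45 degrees. In form: [[[x, y, z, turn], ...]]. A call has 1 to 12 rows; each row shifts and turns the commanded pose from where the row before left it, along the tool's axes as they then stand; what a row does not reach is not made up. A row lasts 1/10 s, in which the tool goes at most 50 mm and 8.59 degrees, less where a joint would pass 70% of its speed; a pose out of reach is approached as far as the arm can. A call with a number of a shift or a turn outside -1 to 1 is refused whole. A call with a gripper value outside its range is refused whole. "jaw" is the opening, from 0 (shut) to 1 (fully open), set as the call begins (left out, the last holds). The fingers move at their own pace and stop on an object; "squeeze" is the grip in N (left out, the last holds). Time passes only in rows, so rows that do not move let the fingers close. It gives the time, the measured TCP pose, the force, the opening and the grip force at its end, in the units of the state.
- observe(): the state, without advancing time (a new reading comes with each control period).
- vision.get_image(name): name is "scene" or "side" or "wrist"; returns the picture (480x640x3 uint8, red, green, blue); there is no depth.
- vision.camera_model(name): a dict with "camera_matrix" (3x3 intrinsics, pixels), "world_from_camera" (4x4, takes a point from camera to world coordinates). Camera axes: x right, y down, z forward; pixel columns grow to the right and rows downward; lengths in m; the calibration is good to about 2 mm. The wrist camera is an equidistant fisheye: a pixel r from the principal point sees the ray r / f radians off the axis. A picture is of the moment at which its call begins: read the wrist's pose just before it. camera_model takes no time and is no camera call; for the wrist camera it gives the pose at the moment of the call.
- job.job_done(): hands the job in; it is judged then, once.
The state is a dict: "clock": time; "joint_positions": joint angles; "qvel": joint speeds; "effort": joint torques, N m; "tcp_pos": TCP position; "ee_rot": TCP orientation; "wrist_force": force on the tool from outside, world axes, zero at the start; "wrist_torque": the same for the moment, N m; "opening": finger opening in m; "grip_force": force on a finger pad.
Only numpy, scipy, OpenCV 4.12 (cv2) and the standard library are available. Lean on these libraries where they do the work, as an engineer would, in place of code of your own. Each camera call takes 0.05 s, during which the arm holds its last target. There are 200 camera calls.

## Working session

There is one attempt and no reset: what is moved stays moved. The work goes in short steps, Python scripts to look and compute and a tool call to move; the robot and the scene stay as the last step left them, time stands still between calls to the robot, and variables do not carry over. Pictures are saved under pics/ and viewed, at most 17 in all, crops included, and the job is handed in when it is done.

Besides the shell and the picture viewer there is one more tool, called after "Emit:" as name([rows], argument=value, ...), one row to a line, values as JSON. drive_tool: Moves the arm, as the interface text tells. Scaled input: -1 to 1 covers 500 mm each way for a shift and 45 degrees each way for a turn. Its arguments: {"type":"object","properties":{"motion":{"type":"array"},"jaw":{"type":"number"},"squeeze":{"type":"number"}},"required":["motion"]}

```bash
ls; mkdir -p pics; cat > h.py <<'E'
import numpy as np, cv2
from rig import observe, vision, job, r
def grab(n,f=None):
    m=vision.camera_model(n); im=vision.get_image(n)
    if f: cv2.imwrite('pics/'+f,im[:,:,::-1])
    return im,m
def ray(m,u,v,fish=False):
    K=np.array(m['camera_matrix']);T=np.array(m['world_from_camera'])
    x=(u-K[0,2])/K[0,0];y=(v-K[1,2])/K[1,1]
    if fish:
        t=np.hypot(x,y);s=np.sin(t)/t if t>1e-9 else 1
        d=np.array([x*s,y*s,np.cos(t)])
    else: d=np.array([x,y,1.])
    return T[:3,3],T[:3,:3]@d
def onz(m,u,v,z,fish=False):
    o,d=ray(m,u,v,fish); return o+d*(z-o[2])/d[2]
def proj(m,p):
    K=np.array(m['camera_matrix']);T=np.array(m['world_from_camera'])
    c=T[:3,:3].T@(np.array(p)-T[:3,3]); return K[0,0]*c[0]/c[2]+K[0,2],K[1,1]*c[1]/c[2]+K[1,2]
E
python3 - <<'E'
from h import *
for n in('scene','side','wrist'):
    im,m=grab(n,n+'0.png'); print(n,np.round(m['camera_matrix'],1).tolist(),np.round(m['world_from_camera'],3).tolist())
s=observe();print(s['clock'],s['tcp_pos'],s['ee_rot'],s['opening'],r.grasp_offset)
E
```

```text
pics
scene [[455.5, 0.0, 322.4], [0.0, 455.5, 239.8], [0.0, 0.0, 1.0]] [[0.246, 0.794, -0.556, 1.022], [0.969, -0.194, 0.153, -0.143], [0.014, -0.576, -0.817, 0.778], [0.0, 0.0, 0.0, 1.0]]
side [[523.1, 0.0, 318.9], [0.0, 523.1, 249.5], [0.0, 0.0, 1.0]] [[0.742, -0.458, 0.489, -0.018], [-0.67, -0.51, 0.539, -0.638], [0.003, -0.728, -0.686, 0.909], [0.0, 0.0, 0.0, 1.0]]
wrist [[371.6, 0.0, 316.9], [0.0, 371.6, 246.4], [0.0, 0.0, 1.0]] [[0.39, 0.889, 0.241, 0.144], [0.921, -0.377, -0.102, 0.509], [-0.0, 0.262, -0.965, 0.373], [0.0, 0.0, 0.0, 1.0]]
0.15 [0.2042433  0.48333199 0.2307008 ] [ 1.98583816e-01  9.80083721e-01 -5.93799131e-04 -1.21918631e-04] 0.08565768423165035 0.0187
```

View pics/scene0.png

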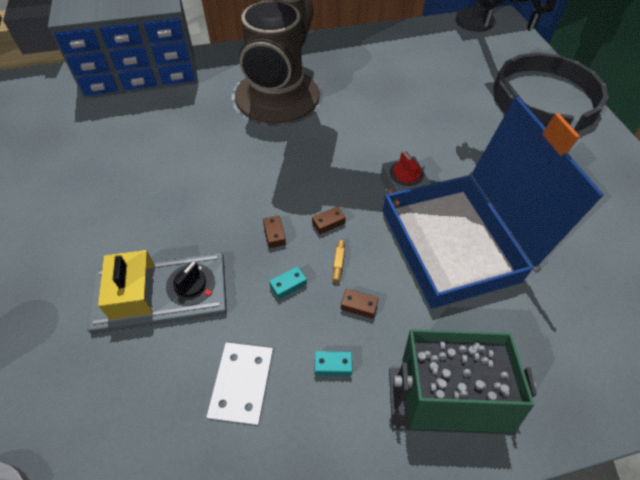

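View pics/side0.png

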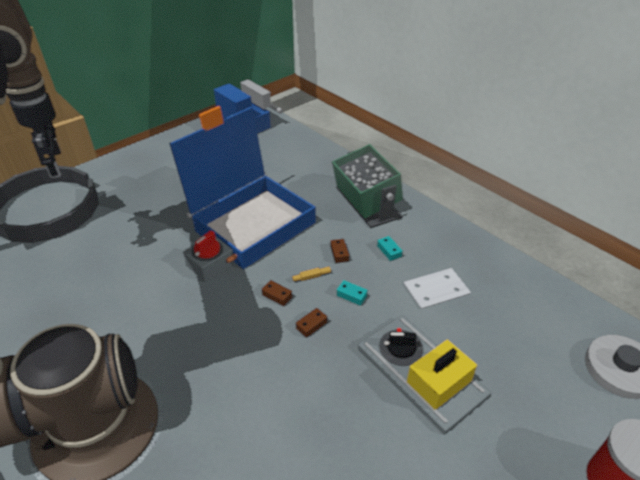

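The scene shows three brown blocks at (275,231), (328,219) and (360,303), the gauge at (339,260), the chest on the right with its lid up, the red vent at (407,170), the regulator at (190,280) and the yellow hood at (127,285). There is also something small and brownish at (393,200) to check. Two turquoise look-alikes are to be left alone.

```bash
python3 - <<'E'
from h import *
ims=[]
for n in('scene','side'):
    im=cv2.imread('pics/%s0.png'%n);m=vision.camera_model(n);h=cv2.cvtColor(im,cv2.COLOR_BGR2HSV)
    def comps(name,lo,hi,z,amin=8):
        k=cv2.inRange(h,np.array(lo),np.array(hi))
        if lo[0]==0: k|=cv2.inRange(h,np.array([172]+lo[1:]),np.array([180]+hi[1:]))
        c,l,st,ce=cv2.connectedComponentsWithStats(k)
        for i in range(1,c):
            if st[i,4]>=amin:
                pts=np.argwhere(l==i)[:,::-1].astype(np.float32);q=np.array([onz(m,u,v,z)[:2] for u,v in pts],np.float32)
                if not(0<q[:,0].mean()<1.0 and abs(q[:,1].mean())<.8):continue
                (cx,cy),(w,hh),a=cv2.minAreaRect(q)
                print(n,name,st[i,:].tolist(),'mean',q.mean(0).round(3),'rect',round(cx,3),round(cy,3),round(w,3),round(hh,3),round(a))
    comps('brown',[0,90,40],[14,220,150],.018,25)
    comps('red',[0,180,110],[8,255,255],.022)
    comps('yellow',[22,150,90],[34,255,255],.078,100)
    comps('gauge',[14,90,90],[24,220,255],.015,30)
    comps('blue',[105,120,40],[125,255,255],.055,300)
    comps('white',[0,0,150],[179,50,255],.02,12)
a=cv2.imread('pics/scene0.png')[145:235,350:460];b=cv2.imread('pics/scene0.png')[240:330,80:240]
a=cv2.resize(a,(330*800//800,270));c=cv2.resize(b,(480,270),interpolation=cv2.INTER_CUBIC)
d=cv2.resize(cv2.imread('pics/wrist0.png'),(440,330))
s=cv2.imread('pics/side0.png')[310:400,360:490];s=cv2.resize(s,(360,249))
o=np.zeros((600,800,3),np.uint8);o[:270,:330]=cv2.resize(a,(330,270));o[:270,320:800]=c;o[270:600,:440]=d;o[270:519,440:800]=s
cv2.imwrite('pics/c1.png',o)
E
```

```text
scene brown [543, 114, 37, 41, 777] mean [0.337 0.644] rect 0.333 0.645 0.084 0.129 34
scene brown [393, 153, 29, 31, 568] mean [0.36  0.235] rect 0.358 0.239 0.067 0.087 48
scene brown [313, 207, 32, 27, 449] mean [0.456 0.024] rect 0.457 0.025 0.045 0.067 14
scene brown [264, 217, 21, 30, 437] mean [ 0.46  -0.093] rect 0.46 -0.093 0.074 0.035 1
scene brown [342, 290, 35, 28, 630] mean [0.662 0.03 ] rect 0.661 0.03 0.062 0.043 58
scene red [406, 159, 10, 10, 26] mean [0.347 0.251] rect 0.346 0.251 0.033 0.006 12
scene red [395, 165, 16, 14, 91] mean [0.37 0.22] rect 0.37 0.219 0.045 0.021 18
scene red [206, 292, 4, 3, 8] mean [ 0.574 -0.24 ] rect 0.574 -0.24 0.006 0.003 48
scene yellow [99, 251, 52, 68, 2430] mean [ 0.559 -0.372] rect 0.553 -0.369 0.086 0.13 86
scene gauge [333, 240, 11, 42, 318] mean [0.559 0.018] rect 0.557 0.019 0.017 0.098 67
scene gauge [124, 250, 24, 38, 341] mean [ 0.483 -0.371] rect 0.484 -0.371 0.044 0.087 88
scene gauge [102, 255, 9, 23, 65] mean [ 0.461 -0.428] rect 0.462 -0.428 0.011 0.051 80
scene gauge [109, 254, 10, 28, 71] mean [ 0.47  -0.415] rect 0
[... 3119 characters left out ...]
de white [402, 319, 33, 30, 99] mean [ 0.6   -0.273] rect 0.6 -0.271 0.094 0.006 85
side white [391, 332, 12, 3, 27] mean [ 0.566 -0.242] rect 0.566 -0.241 0.005 0.024 48
side white [590, 335, 50, 58, 1548] mean [ 0.838 -0.583] rect 0.846 -0.58 0.137 0.093 24
side white [366, 343, 24, 23, 71] mean [ 0.497 -0.249] rect 0.497 -0.25 0.069 0.005 85
side white [474, 382, 10, 9, 32] mean [ 0.588 -0.434] rect 0.588 -0.433 0.022 0.006 89
side white [434, 410, 14, 12, 45] mean [ 0.483 -0.423] rect 0.484 -0.423 0.029 0.006 85
side white [611, 419, 29, 57, 1231] mean [ 0.689 -0.68 ] rect 0.689 -0.676 0.113 0.046 24
side white [112, 433, 48, 47, 209] mean [ 0.023 -0.124] rect 0.029 -0.121 0.103 0.018 13
```

View pics/c1.png

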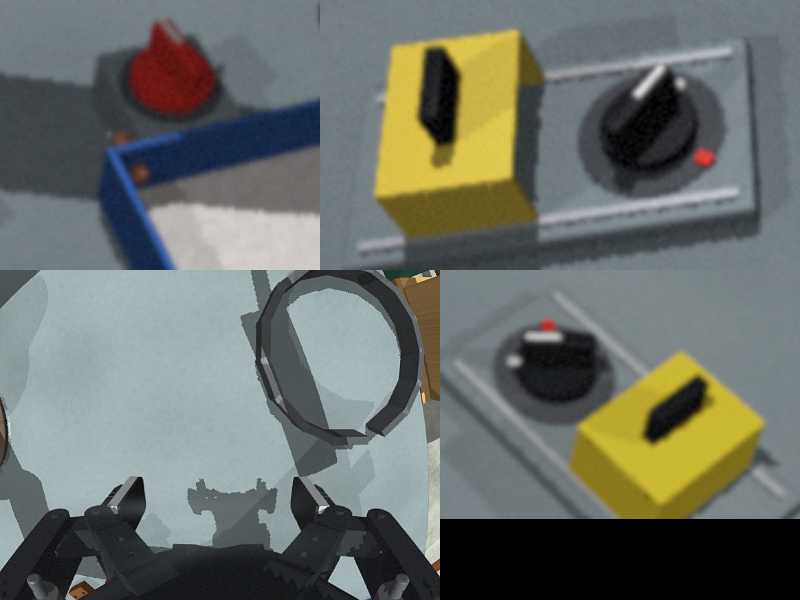

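The brown specks on the chest wall are pipe fittings, so there are exactly three blocks. I'll move over the work area for a view from above.

```bash
cat >> h.py <<'E'
def yaw(q):
    x,y,z,w=q; return np.degrees(np.arctan2(1-2*(x*x+z*z),2*(x*y-w*z)))
def plan(start,target,n=None,step=.045):
    """rows from start (x,y,z,yawdeg) to target; yaw = world angle of tool y"""
    s=np.array(start,float);t=np.array(target,float);d=t-s;d[3]=(d[3]+180)%360-180
    k=n or int(max(np.ceil(np.linalg.norm(d[:3])/step-1e-6),np.ceil(abs(d[3])/8.-1e-6),1))
    out=[];a=s[3]
    for i in range(k):
        c,n_=np.cos(np.radians(a)),np.sin(np.radians(a)); e=d/k
        ux=np.array([-n_,c]);uy=np.array([c,n_])
        out.append([round(float(v),4) for v in (ux@e[:2]/.5,uy@e[:2]/.5,-e[2]/.5,-e[3]/45)])
        a+=e[3]
    return out
def here():
    s=observe();return [*s['tcp_pos'],yaw(s['ee_rot'])]
def go(*targets,step=.045):
    p=here();print('t',round(observe()['clock'],2),'at',np.round(p,4))
    for t in targets:
        t=[p[i] if t[i] is None else t[i] for i in range(4)]
        rows=plan(p,t,step=step);print(len(rows),rows if any(np.ptp(np.array(rows),0)>1e-4) else rows[0]);p=t
E
python3 -c "
from h import *
go((.5,.08,.33,90),step=.04)"
```

```text
t 0.15 at [ 0.2042  0.4833  0.2307 67.0917]
13 [[-0.0661, -0.0394, -0.0153, -0.0392], [-0.0648, -0.0415, -0.0153, -0.0392], [-0.0635, -0.0434, -0.0153, -0.0392], [-0.0622, -0.0454, -0.0153, -0.0392], [-0.0607, -0.0473, -0.0153, -0.0392], [-0.0592, -0.0491, -0.0153, -0.0392], [-0.0577, -0.0509, -0.0153, -0.0392], [-0.0561, -0.0526, -0.0153, -0.0392], [-0.0545, -0.0543, -0.0153, -0.0392], [-0.0528, -0.056, -0.0153, -0.0392], [-0.051, -0.0576, -0.0153, -0.0392], [-0.0492, -0.0591, -0.0153, -0.0392], [-0.0474, -0.0606, -0.0153, -0.0392]]
```

Emit:
drive_tool([
  [[-0.066,-0.039,-0.015,-0.039],[-0.065,-0.041,-0.015,-0.039],[-0.064,-0.043,-0.015,-0.039],[-0.062,-0.045,-0.015,-0.039],[-0.061,-0.047,-0.015,-0.039],[-0.059,-0.049,-0.015,-0.039],[-0.058,-0.051,-0.015,-0.039],[-0.056,-0.053,-0.015,-0.039],[-0.054,-0.054,-0.015,-0.039],[-0.053,-0.056,-0.015,-0.039],[-0.051,-0.058,-0.015,-0.039],[-0.049,-0.059,-0.015,-0.039]],
], jaw=1)

```text
clock: 1.35
tcp_pos: [0.4781, 0.1103, 0.3215]
ee_rot: [0.016, 1.0, 0.0, -0.0]
wrist_force: [-0.3, 0.9, 0.2]
opening: 0.0853
grip_force: 0.0
```

Emit:
drive_tool([
  [[-0.047,-0.06,-0.015,-0.039],[0,0,0,0],[0,0,0,0],[0,0,0,0]],
])

```text
clock: 1.75
tcp_pos: [0.4995, 0.0815, 0.3285]
ee_rot: [0.001, 1.0, 0.0, -0.0]
wrist_force: [0.2, -0.9, -0.4]
opening: 0.0853
grip_force: 0.0
```

```bash
python3 -c "
from h import *
print(np.round(here(),4))
im,m=grab('wrist','w1.png')"
```

```text
[4.99500e-01 8.15000e-02 3.28500e-01 8.99253e+01]
```

View pics/w1.png

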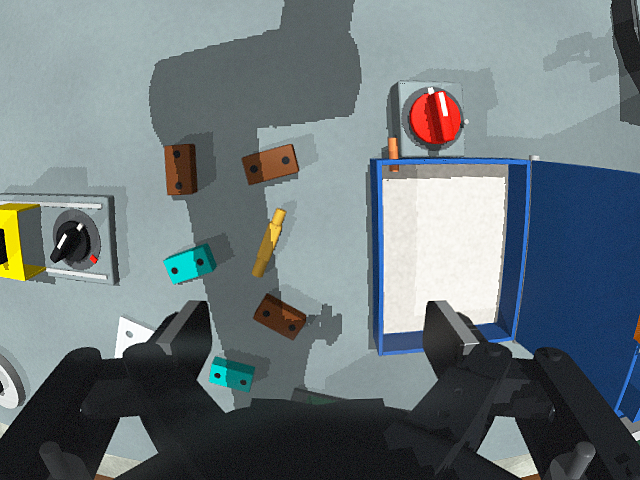

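The wrist view shows the blocks at (180,170), (270,164) and (280,315), the chest rim corners near (373,160), (531,158), (380,354) and (517,343), the vent knob at (435,117) and the regulator at (74,240).

```bash
cat >> h.py <<'E'
def blocks(im,m,z=.024,lo=(2,80,45),hi=(16,230,255),amin=150):
    """brown components: hull of mask ray-cast on z, minAreaRect; returns centre, size, angle of long side"""
    h=cv2.cvtColor(im,cv2.COLOR_RGB2HSV);k=cv2.inRange(h,lo,hi);k=cv2.morphologyEx(k,cv2.MORPH_CLOSE,np.ones((5,5)))
    res=[]
    for c in cv2.findContours(k,cv2.RETR_EXTERNAL,cv2.CHAIN_APPROX_NONE)[0]:
        if cv2.contourArea(c)<amin: continue
        q=np.array([onz(m,u,v,z,True)[:2] for u,v in c[:,0]],np.float32)
        (cx,cy),(w,hh),_=R=cv2.minAreaRect(q);B=cv2.boxPoints(R);e=max((B[1]-B[0],B[2]-B[1]),key=np.linalg.norm)
        res.append((c[:,0].mean(0).round(),round(cx,4),round(cy,4),round(max(w,hh),3),round(min(w,hh),3),round(float(np.degrees(np.arctan2(e[1],e[0]))%180),1)))
    return res
E
python3 - <<'E'
from h import *
im=cv2.imread('pics/w1.png')[:,:,::-1].copy();m=vision.camera_model('wrist')
T=np.array(m['world_from_camera']);print(T[:3,3])
for b in blocks(im,m): print(b)
h=cv2.cvtColor(im,cv2.COLOR_RGB2HSV)
# gauge
for n,lo,hi,z in(('gauge',(17,100,120),(24,255,255),.009),('floor',(0,0,170),(179,40,255),.006),('turq',(80,120,60),(95,255,255),.024)):
    k=cv2.inRange(h,lo,hi)
    for c in cv2.findContours(k,0,1)[0]:
        if cv2.contourArea(c)>250:
            q=np.array([onz(m,u,v,z,True)[:2] for u,v in c[:,0]],np.float32);print(n,cv2.minAreaRect(q))
for u,v in((373,160),(531,158),(380,354),(517,343)): print('rim',onz(m,u,v,.055,True).round(4))
red=cv2.inRange(h,(0,160,80),(6,255,255))|cv2.inRange(h,(174,160,80),(180,255,255))
for c in cv2.findContours(red,0,1)[0]:
    M=cv2.moments(c)
    if M['m00']>12: print('red',M['m00'],M['m10']/M['m00'],M['m01']/M['m00'],[onz(m,M['m10']/M['m00'],M['m01']/M['m00'],z,True).round(4) for z in(.022,.07,.093)])
a=cv2.resize(im[70:170,380:480],(400,400),interpolation=cv2.INTER_CUBIC);b=cv2.resize(im[190:290,30:130],(400,400),interpolation=cv2.INTER_CUBIC)
cv2.imwrite('pics/c2.png',np.hstack([a,b])[:,:,::-1])
E
```

```text
[0.43436099 0.08120615 0.47117507]
(array([279., 316.]), 0.6533, 0.032, 0.064, 0.044, 58.1)
(array([270., 164.]), 0.453, 0.0253, 0.064, 0.035, 104.0)
(array([180., 169.]), 0.4553, -0.0892, 0.063, 0.042, 0.5)
(array([393., 148.]), 0.4323, 0.1735, 0.026, 0.012, 1.9)
(array([434., 118.]), 0.3912, 0.2257, 0.065, 0.064, 175.0)
gauge ((0.5554524660110474, 0.018418487161397934), (0.017966939136385918, 0.09674716740846634), 68.8193359375)
floor ((0.9966781735420227, 0.46075958013534546), (0.26673856377601624, 0.09177111089229584), 33.564998626708984)
floor ((0.9950845837593079, -0.29815205931663513), (0.09149575233459473, 0.2678726315498352), 56.390933990478516)
floor ((0.7497605681419373, -0.08155137300491333), (0.18437997996807098, 0.05213321000337601), 3.864217519760132)
floor ((0.49751967191696167, -0.3392111659049988), (0.22360053658485413, 0.019289370626211166), 85.688720703125)
floor ((0.5754368305206299, 0.2572269141674042), (0.21877120435237885, 0.17614802718162537), 3.1193957328796387)
floor ((0.42262759804725647, 0.20474542677402496), (0.036084048449993134, 0.03316299617290497), 3
[... 178 characters left out ...]
 (0.5165451169013977, 1.0039762258529663), 74.06896209716797)
turq ((0.7499148845672607, -0.04491887986660004), (0.06335540860891342, 0.05067916959524155), 74.39012145996094)
turq ((0.5791316628456116, -0.08639073371887207), (0.03851662948727608, 0.07142715156078339), 18.823646545410156)
rim [0.4472 0.1445 0.055 ]
rim [0.4336 0.3486 0.055 ]
rim [0.6938 0.1642 0.055 ]
rim [0.6917 0.3691 0.055 ]
red 32.0 93.13541666666666 258.63541666666663 [array([ 0.5738, -0.2414,  0.022 ]), array([ 0.5589, -0.2069,  0.07  ]), array([ 0.5518, -0.1904,  0.093 ])]
red 2024.5 434.71087511319666 117.82143739194863 [array([0.3927, 0.2266, 0.022 ]), array([0.3972, 0.2111, 0.07  ]), array([0.3993, 0.2037, 0.093 ])]
```

View pics/c2.png

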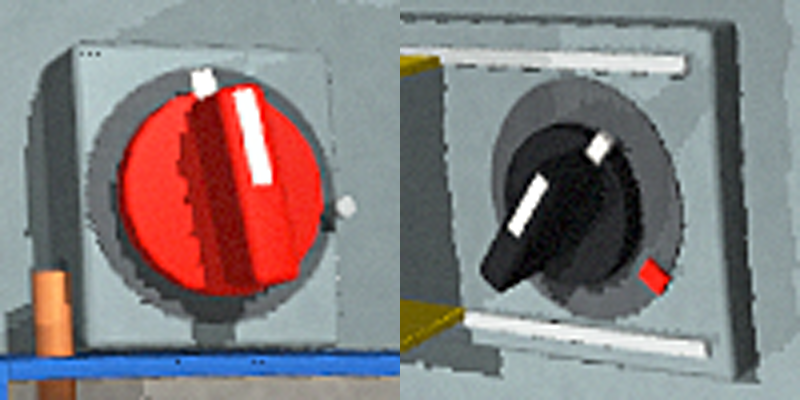

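```bash
python3 -c "
from h import *
go((.453,.0253,.10,194),(.453,.0253,.002,194))"
```

```text
t 1.8 at [4.99400e-01 8.18000e-02 3.28600e-01 8.99655e+01]
14 [[0.0066, -0.0081, 0.0327, -0.1651], [0.0076, -0.0071, 0.0327, -0.1651], [0.0085, -0.0061, 0.0327, -0.1651], [0.0092, -0.005, 0.0327, -0.1651], [0.0098, -0.0037, 0.0327, -0.1651], [0.0102, -0.0024, 0.0327, -0.1651], [0.0104, -0.0011, 0.0327, -0.1651], [0.0104, 0.0002, 0.0327, -0.1651], [0.0103, 0.0016, 0.0327, -0.1651], [0.01, 0.0029, 0.0327, -0.1651], [0.0096, 0.0042, 0.0327, -0.1651], [0.0089, 0.0054, 0.0327, -0.1651], [0.0082, 0.0065, 0.0327, -0.1651], [0.0073, 0.0075, 0.0327, -0.1651]]
3 [0.0, 0.0, 0.0653, -0.0]
```

Emit:
drive_tool([
  [[0.0066,-0.0081,0.033,-0.165],[0.0076,-0.0071,0.033,-0.165],[0.0085,-0.0061,0.033,-0.165],[0.0092,-0.005,0.033,-0.165],[0.0098,-0.0037,0.033,-0.165],[0.0102,-0.0024,0.033,-0.165],[0.0104,-0.0011,0.033,-0.165],[0.0104,0.0002,0.033,-0.165],[0.0103,0.0016,0.033,-0.165],[0.01,0.003,0.033,-0.165],[0.0096,0.0042,0.033,-0.165],[0.009,0.0054,0.033,-0.165]],
], jaw=0.62, squeeze=50)

```text
clock: 3.0
tcp_pos: [0.4592, 0.0336, 0.1302]
ee_rot: [-0.704, 0.711, -0.0, 0.0]
wrist_force: [0.6, 0.2, -0.1]
opening: 0.0532
grip_force: 0.0
```

Emit:
drive_tool([
  [[0.008,0.0065,0.033,-0.165],[0.007,0.0075,0.033,-0.165],[0,0,0,0],[0,0,0,0],[0,0,0,0]],
])

```text
clock: 3.5
tcp_pos: [0.454, 0.0254, 0.0989]
ee_rot: [0.787, -0.617, 0.001, -0.001]
wrist_force: [0.6, -0.9, 0.5]
opening: 0.0528
grip_force: 0.0
```

```bash
python3 -c "
from h import *
im,m=grab('wrist','w2.png')
print(observe()['opening'])
for b in blocks(im,m,amin=400): print(b)
go((.453,.0253,.002,194))"
```

```text
0.05296712597115981
(array([321., 252.]), 0.4537, 0.0223, 0.065, 0.035, 104.0)
(array([ 54., 194.]), 0.6503, 0.027, 0.074, 0.045, 58.2)
(array([364.,  70.]), 0.4555, -0.0918, 0.063, 0.039, 0.9)
t 3.55 at [ 4.542000e-01  2.530000e-02  9.890000e-02 -1.661904e+02]
3 [-0.0002, 0.0008, 0.0646, -0.0014]
```

View pics/w2.png

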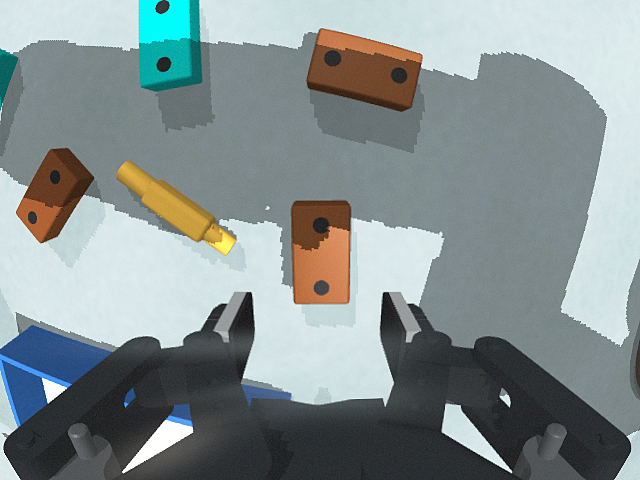

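The block at (321,252) sits centred between the fingers, and the gauge at (180,210) is clear of them. I'll descend and grip.

Emit:
drive_tool([
  [[0,0.001,0.065,0],[0,0,0.065,0],[0,0,0.064,0],[0,0,0,0],[0,0,0,0]],
])

```text
clock: 4.05
tcp_pos: [0.4531, 0.0249, 0.0016]
ee_rot: [0.787, -0.617, -0.0, 0.0]
wrist_force: [0.3, 0.3, 0.9]
opening: 0.053
grip_force: 0.0
```

Emit:
drive_tool([
  [[0,0,0,0],[0,0,0,0],[0,0,0,0],[0,0,0,0],[0,0,0,0],[0,0,0,0]],
], jaw=0)

```text
clock: 4.65
tcp_pos: [0.4543, 0.0249, 0.0027]
ee_rot: [0.787, -0.617, 0.001, -0.001]
wrist_force: [-0.3, 0.7, 6.6]
opening: 0.035
grip_force: 51.7
```

Emit:
drive_tool([
  [[0,0,-0.06,0],[0,0,-0.09,0],[0,0,-0.09,0],[0,0,-0.03,0],[0,0,0,0]],
])

```text
clock: 5.15
tcp_pos: [0.4548, 0.0248, 0.1392]
ee_rot: [0.787, -0.617, 0.002, -0.002]
wrist_force: [0.0, 0.1, -1.6]
opening: 0.0353
grip_force: 33.0
```

```bash
python3 -c "
from h import *
go((.4983,.2327,None,183.5),(.4983,.2327,.0115,183.5))"
```

```text
t 5.15 at [ 4.548000e-01  2.480000e-02  1.392000e-01 -1.661494e+02]
5 [[-0.0766, -0.0368, -0.0, 0.046], [-0.0778, -0.034, -0.0, 0.046], [-0.079, -0.0312, -0.0, 0.046], [-0.0801, -0.0283, -0.0, 0.046], [-0.0811, -0.0254, -0.0, 0.046]]
3 [0.0, 0.0, 0.0851, -0.0]
```

Emit:
drive_tool([
  [[-0.0766,-0.0368,0,0.046],[-0.0778,-0.034,0,0.046],[-0.079,-0.0312,0,0.046],[-0.08,-0.0283,0,0.046],[-0.081,-0.0254,0,0.046],[0,0,0,0],[0,0,0,0]],
], squeeze=60)

```text
clock: 5.85
tcp_pos: [0.4954, 0.2329, 0.1339]
ee_rot: [0.729, -0.684, -0.0, 0.002]
wrist_force: [0.4, -0.3, -1.9]
opening: 0.0348
grip_force: 66.0
```

Emit:
drive_tool([
  [[0,0,0.085,0],[0,0,0.085,0],[0,0,0.065,0],[0,0,0.02,0],[0,0,0,0],[0,0,0,0]],
])

```text
clock: 6.45
tcp_pos: [0.4962, 0.2312, 0.0086]
ee_rot: [0.728, -0.686, 0.0, 0.0]
wrist_force: [0.2, -0.0, -1.9]
opening: 0.0348
grip_force: 67.1
```

```bash
python3 -c "
from h import *
s=observe();print(s['opening'],s['grip_force'],s['wrist_force'])
im,m=grab('scene','s1.png')
a=cv2.resize(im[100:330,250:620],(740,460));cv2.imwrite('pics/c3.png',a[:,:,::-1])
go((None,None,.0115,183.5))"
```

```text
0.03477318767288121 67.05059766769409 [ 0.18658277 -0.02327973 -1.8642572 ]
t 6.5 at [ 4.963000e-01  2.314000e-01  8.500000e-03 -1.765669e+02]
1 [0.0, 0.0, -0.006, -0.0015]
```

View pics/c3.png

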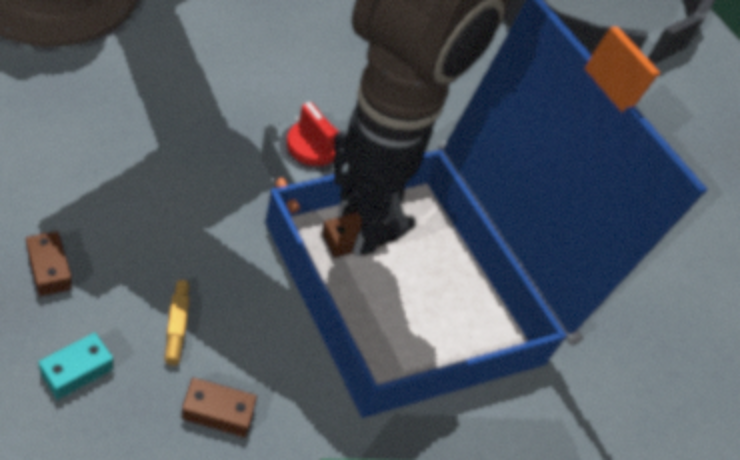

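The block is held just above the chest floor. I'll release it and go to the next one.

Emit:
drive_tool([
  [[0,0,0.002,0],[0,0,0,0],[0,0,0,0],[0,0,0,0]],
], jaw=0.62)

```text
clock: 6.9
tcp_pos: [0.4976, 0.2326, 0.0079]
ee_rot: [0.728, -0.685, 0.001, -0.001]
wrist_force: [4.7, -2.5, 2.6]
opening: 0.0529
grip_force: 2.4
```

Emit:
drive_tool([
  [[0,0,-0.06,0],[0,0,-0.09,0],[0,0,-0.09,0],[0,0,-0.03,0],[0,0,0,0]],
])

```text
clock: 7.4
tcp_pos: [0.4972, 0.2333, 0.1449]
ee_rot: [0.729, -0.685, 0.0, -0.002]
wrist_force: [-0.1, -0.8, -0.2]
opening: 0.0528
grip_force: 0.0
```

```bash
python3 -c "
from h import *
go((.4555,-.0922,.10,90.9),(.4555,-.0922,.005,90.9))"
```

```text
t 7.4 at [ 4.97200e-01  2.33300e-01  1.44900e-01 -1.76476e+02]
12 [[0.0537, 0.0103, 0.0075, 0.1715], [0.0546, 0.003, 0.0075, 0.1715], [0.0545, -0.0044, 0.0075, 0.1715], [0.0534, -0.0117, 0.0075, 0.1715], [0.0514, -0.0188, 0.0075, 0.1715], [0.0484, -0.0255, 0.0075, 0.1715], [0.0445, -0.0318, 0.0075, 0.1715], [0.0399, -0.0374, 0.0075, 0.1715], [0.0345, -0.0425, 0.0075, 0.1715], [0.0285, -0.0467, 0.0075, 0.1715], [0.0219, -0.0501, 0.0075, 0.1715], [0.015, -0.0526, 0.0075, 0.1715]]
3 [0.0, 0.0, 0.0633, -0.0]
```

Emit:
drive_tool([
  [[0.0537,0.0103,0.0075,0.1715],[0.0546,0.003,0.0075,0.1715],[0.0545,-0.0044,0.0075,0.1715],[0.0534,-0.0117,0.0075,0.1715],[0.0514,-0.0188,0.0075,0.1715],[0.0484,-0.0255,0.0075,0.1715],[0.0445,-0.0318,0.0075,0.1715],[0.04,-0.0374,0.0075,0.1715],[0.0345,-0.0425,0.0075,0.1715],[0.0285,-0.0467,0.0075,0.1715],[0.022,-0.05,0.0075,0.1715],[0.015,-0.0526,0.0075,0.1715]],
], jaw=0.7)

```text
clock: 8.6
tcp_pos: [0.4527, -0.0935, 0.0951]
ee_rot: [-0.005, 1.0, 0.001, -0.002]
wrist_force: [1.1, 0.1, -0.3]
opening: 0.0596
grip_force: 0.0
```

Emit:
drive_tool([
  [[0,0,0,0],[0,0,0,0],[0,0,0,0]],
])

```text
clock: 8.9
tcp_pos: [0.4541, -0.0922, 0.0965]
ee_rot: [-0.009, 1.0, 0.0, -0.001]
wrist_force: [0.4, 0.4, 0.7]
opening: 0.0596
grip_force: 0.0
```

```bash
python3 -c "
from h import *
im,m=grab('wrist','w3.png')
for b in blocks(im,m,amin=400): print(b)
go((.4555,-.0922,.005,90.9))"
```

```text
(array([315., 254.]), 0.4534, -0.094, 0.066, 0.035, 0.8)
t 8.95 at [ 0.4543 -0.0921  0.0968 91.0194]
3 [-0.0008, -0.0001, 0.0612, 0.0009]
```

Emit:
drive_tool([
  [[0.001,-0.003,0.061,0],[0,0,0.061,0],[0,0,0.061,0],[0,0,0,0],[0,0,0,0]],
])

```text
clock: 9.45
tcp_pos: [0.4539, -0.0938, 0.006]
ee_rot: [-0.009, 1.0, 0.0, -0.001]
wrist_force: [-0.1, -0.9, 1.2]
opening: 0.0596
grip_force: 0.0
```

Emit:
drive_tool([
  [[0,0,0,0],[0,0,0,0],[0,0,0,0],[0,0,0,0],[0,0,0,0],[0,0,0,0]],
], jaw=0)

```text
clock: 10.05
tcp_pos: [0.4558, -0.0946, 0.0079]
ee_rot: [-0.008, 1.0, -0.0, 0.002]
wrist_force: [-0.2, 0.9, 6.8]
opening: 0.0348
grip_force: 61.1
```

Emit:
drive_tool([
  [[0,0,-0.06,0],[0,0,-0.09,0],[0,0,-0.09,0],[0,0,-0.03,0],[0,0,0,0]],
])

```text
clock: 10.55
tcp_pos: [0.4561, -0.095, 0.1444]
ee_rot: [-0.008, 1.0, -0.001, 0.003]
wrist_force: [-0.4, -0.7, -2.9]
opening: 0.0342
grip_force: 60.6
```

```bash
python3 -c "
from h import *
go((.5682,.237,None,183.5),(.5682,.237,.0125,183.5))"
```

```text
t 10.55 at [ 0.4561 -0.095   0.1444 90.8962]
12 [[-0.0195, 0.055, -0.0, -0.1715], [-0.0268, 0.0519, -0.0, -0.1715], [-0.0335, 0.0478, -0.0, -0.1715], [-0.0396, 0.0429, -0.0, -0.1715], [-0.045, 0.0372, -0.0, -0.1715], [-0.0496, 0.0308, -0.0, -0.1715], [-0.0533, 0.0239, -0.0, -0.1715], [-0.056, 0.0165, -0.0, -0.1715], [-0.0577, 0.0088, -0.0, -0.1715], [-0.0584, 0.001, -0.0, -0.1715], [-0.058, -0.0068, -0.0, -0.1715], [-0.0565, -0.0146, -0.0, -0.1715]]
3 [0.0, 0.0, 0.0879, -0.0]
```

Emit:
drive_tool([
  [[-0.0195,0.055,0,-0.1715],[-0.0268,0.052,0,-0.1715],[-0.0335,0.0478,0,-0.1715],[-0.0396,0.043,0,-0.1715],[-0.045,0.0372,0,-0.1715],[-0.0496,0.0308,0,-0.1715],[-0.0533,0.024,0,-0.1715],[-0.056,0.0165,0,-0.1715],[-0.0577,0.0088,0,-0.1715],[-0.0584,0.001,0,-0.1715],[-0.058,-0.0068,0,-0.1715],[-0.0565,-0.0146,0,-0.1715]],
])

```text
clock: 11.75
tcp_pos: [0.5657, 0.2384, 0.1389]
ee_rot: [0.73, -0.683, -0.0, 0.001]
wrist_force: [-0.0, 0.1, -1.2]
opening: 0.0349
grip_force: 60.6
```

Emit:
drive_tool([
  [[0,0,0,0],[0,0,0,0],[0,0,0.085,0],[0,0,0.085,0],[0,0,0.065,0],[0,0,0.022,0],[0,0,0,0],[0,0,0,0]],
])

```text
clock: 12.55
tcp_pos: [0.5658, 0.2363, 0.013]
ee_rot: [0.728, -0.686, 0.0, 0.0]
wrist_force: [-2.1, -1.4, 3.4]
opening: 0.0343
grip_force: 63.2
```

```bash
python3 -c "
from h import *
s=observe();print(s['opening'],s['grip_force'],s['wrist_force'])
go((.5682,.237,.014,183.5))"
```

```text
0.03434405832345717 63.23851704597473 [-2.13249375 -1.44661556  3.35800184]
t 12.55 at [ 5.658000e-01  2.363000e-01  1.300000e-02 -1.766065e+02]
1 [-0.0011, -0.0049, -0.0021, -0.0024]
```

Emit:
drive_tool([
  [[0,0,0,0],[0,0,0,0],[0,0,0,0],[0,0,0,0]],
], jaw=0.62)

```text
clock: 12.95
tcp_pos: [0.5662, 0.2375, 0.0122]
ee_rot: [0.728, -0.685, 0.0, -0.0]
wrist_force: [-0.6, -0.3, -0.3]
opening: 0.0529
grip_force: 0.0
```

Emit:
drive_tool([
  [[0,0,-0.06,0],[0,0,-0.09,0],[0,0,-0.09,0],[0,0,-0.03,0],[0,0,0,0]],
])

```text
clock: 13.45
tcp_pos: [0.5679, 0.2383, 0.1508]
ee_rot: [0.728, -0.685, 0.001, -0.003]
wrist_force: [0.3, -0.4, -0.5]
opening: 0.0526
grip_force: 0.0
```

```bash
python3 -c "
from h import *
im,m=grab('scene','s2.png')
print([(b) for b in [0]])
h=cv2.cvtColor(im,cv2.COLOR_RGB2HSV);k=cv2.inRange(h,(0,90,40),(14,220,150))
c,l,st,ce=cv2.connectedComponentsWithStats(k)
for i in range(1,c):
    if st[i,4]>60:print(st[i],onz(m,*ce[i],.018).round(3))
go((.656,.030,.10,148))"
```

```text
[0]
[ 202    0   64   43 1393] [-0.39  -0.088  0.018]
[274   0  27   4  61] [-0.437  0.128  0.018]
[ 340    0   84   25 1629] [-0.319  0.397  0.018]
[543 114  37  41 761] [0.338 0.643 0.018]
[393 154  27  29 277] [0.362 0.235 0.018]
[412 205  33  23 509] [0.497 0.232 0.018]
[426 230  34  24 529] [0.567 0.237 0.018]
[342 289  36  29 616] [0.662 0.031 0.018]
t 13.5 at [ 5.669000e-01  2.379000e-01  1.483000e-01 -1.764865e+02]
6 [[0.071, -0.0254, 0.0161, 0.1315], [0.068, -0.0326, 0.0161, 0.1315], [0.0643, -0.0394, 0.0161, 0.1315], [0.0598, -0.0458, 0.0161, 0.1315], [0.0548, -0.0518, 0.0161, 0.1315], [0.0492, -0.0571, 0.0161, 0.1315]]
```

Both blocks are placed as intended and the third has not moved.

Emit:
drive_tool([
  [[0.071,-0.0254,0,0.1315],[0.068,-0.0326,0,0.1315],[0.0643,-0.0394,0,0.1315],[0.06,-0.0458,0.02,0.1315],[0.0548,-0.0518,0.04,0.1315],[0.0492,-0.0571,0.036,0.1315],[0,0,0,0],[0,0,0,0],[0,0,0,0]],
], jaw=0.7)

```text
clock: 14.4
tcp_pos: [0.6546, 0.0303, 0.0987]
ee_rot: [-0.485, 0.874, 0.0, -0.0]
wrist_force: [0.1, 0.4, 0.8]
opening: 0.0598
grip_force: 0.0
```

```bash
python3 -c "
from h import *
im,m=grab('wrist','w4.png')
for b in blocks(im,m,amin=400): print(b)
go((.656,.030,.005,148))"
```

```text
(array([ 15., 387.]), 0.9816, -0.011, 0.061, 0.024, 91.6)
(array([590., 349.]), 0.4996, 0.2292, 0.082, 0.044, 93.7)
(array([314., 254.]), 0.6569, 0.0279, 0.066, 0.035, 58.3)
t 14.45 at [6.549000e-01 3.060000e-02 9.920000e-02 1.481138e+02]
3 [-0.0, -0.0009, 0.0628, 0.0008]
```

Emit:
drive_tool([
  [[0,-0.006,0.062,0],[0,0,0.062,0],[0,0,0.062,0],[0,0,0,0],[0,0,0,0]],
])

```text
clock: 14.95
tcp_pos: [0.6575, 0.029, 0.007]
ee_rot: [-0.486, 0.874, 0.0, -0.0]
wrist_force: [-0.2, -0.4, 0.9]
opening: 0.0596
grip_force: 0.0
```

Emit:
drive_tool([
  [[0,0,0,0],[0,0,0,0],[0,0,0,0],[0,0,0,0],[0,0,0,0],[0,0,0,0]],
], jaw=0)

```text
clock: 15.55
tcp_pos: [0.6595, 0.0283, 0.0091]
ee_rot: [-0.485, 0.875, -0.001, 0.002]
wrist_force: [-0.1, 1.8, 6.9]
opening: 0.0345
grip_force: 61.6
```

Emit:
drive_tool([
  [[0,0,-0.06,0],[0,0,-0.09,0],[0,0,-0.09,0],[0,0,-0.03,0],[0,0,0,0]],
])

```text
clock: 16.05
tcp_pos: [0.6598, 0.0279, 0.1459]
ee_rot: [-0.485, 0.875, -0.002, 0.003]
wrist_force: [0.4, 0.3, -1.4]
opening: 0.0343
grip_force: 60.8
```

```bash
python3 -c "
from h import *
go((.638,.2413,None,183.5),(.638,.2413,.0135,183.5))"
```

```text
t 16.05 at [6.598000e-01 2.790000e-02 1.459000e-01 1.479987e+02]
5 [[-0.0678, 0.0526, -0.0, -0.1578], [-0.0737, 0.0438, -0.0, -0.1578], [-0.0786, 0.0344, -0.0, -0.1578], [-0.0822, 0.0244, -0.0, -0.1578], [-0.0846, 0.014, -0.0, -0.1578]]
3 [0.0, 0.0, 0.0883, -0.0]
```

Emit:
drive_tool([
  [[-0.0678,0.0526,0,-0.158],[-0.0737,0.0438,0,-0.158],[-0.0786,0.0344,0,-0.158],[-0.0822,0.0244,0,-0.158],[-0.0846,0.014,0,-0.158],[0,0,0,0],[0,0,0,0]],
])

```text
clock: 16.75
tcp_pos: [0.635, 0.2421, 0.1395]
ee_rot: [0.729, -0.684, -0.0, 0.001]
wrist_force: [0.3, -0.9, -1.7]
opening: 0.0344
grip_force: 60.7
```

Emit:
drive_tool([
  [[0,0,0.085,0],[0,0,0.085,0],[0,0,0.065,0],[0,0,0.026,0],[0,0,0,0],[0,0,0,0]],
])

```text
clock: 17.35
tcp_pos: [0.6352, 0.2391, 0.0131]
ee_rot: [0.728, -0.686, -0.0, 0.0]
wrist_force: [-8.7, -3.7, 15.1]
opening: 0.0348
grip_force: 67.2
```

Emit:
drive_tool([
  [[0,0,0,0],[0,0,0,0],[0,0,0,0],[0,0,0,0]],
], jaw=0.62)

```text
clock: 17.75
tcp_pos: [0.6359, 0.2407, 0.0104]
ee_rot: [0.728, -0.685, -0.0, 0.0]
wrist_force: [-0.6, -0.3, -0.0]
opening: 0.053
grip_force: 0.0
```

Emit:
drive_tool([
  [[0,0,-0.06,0],[0,0,-0.09,0],[0,0,-0.09,0],[0,0,-0.09,0],[0,0,-0.09,0],[0,0,-0.09,0],[0,0,-0.09,0],[0,0,0,0]],
])

```text
clock: 18.55
tcp_pos: [0.6374, 0.2417, 0.3185]
ee_rot: [0.729, -0.685, 0.003, -0.005]
wrist_force: [-0.5, 1.1, -0.4]
opening: 0.0531
grip_force: 0.0
```

```bash
python3 -c "
from h import *
im,m=grab('scene','s3.png')
h=cv2.cvtColor(im,cv2.COLOR_RGB2HSV);k=cv2.inRange(h,(0,90,40),(14,220,150))
c,l,st,ce=cv2.connectedComponentsWithStats(k)
for i in range(1,c):
    if st[i,4]>60:print(st[i],onz(m,*ce[i],.024).round(3))
k=cv2.inRange(h,(5,180,120),(16,255,255))
c,l,st,ce=cv2.connectedComponentsWithStats(k)
for i in range(1,c):
    if st[i,4]>60:print('or',st[i],ce[i])
im2,m2=grab('side','d3.png')
h=cv2.cvtColor(im2,cv2.COLOR_RGB2HSV);k=cv2.inRange(h,(5,180,120),(16,255,255))
c,l,st,ce2=cv2.connectedComponentsWithStats(k)
for i in range(1,c):
    if st[i,4]>40:print('or2',st[i],ce2[i])
grab('wrist','w5.png')
go((.5,.3,.3,180))
cv2.imwrite('pics/c4.png',np.hstack([im[90:330,330:630],im2[70:310,120:420]])[:,:,::-1])
"
```

```text
[ 202    0   64   43 1384] [-0.379 -0.089  0.024]
[275   0  30   5  71] [-0.423  0.133  0.024]
[ 344    0   80   25 1565] [-0.307  0.397  0.024]
[393 153  27  30 459] [0.364 0.231 0.024]
[412 205  33  23 500] [0.501 0.23  0.024]
[426 230  34  24 521] [0.571 0.233 0.024]
[441 257  36  26 578] [0.64  0.238 0.024]
or2 [199 107  20  21  85] [207.01176471 112.94117647]
t 18.7 at [   0.6362    0.2413    0.3102 -176.4511]
4 [[-0.0335, 0.0662, 0.0051, 0.0197], [-0.0325, 0.0667, 0.0051, 0.0197], [-0.0314, 0.0672, 0.0051, 0.0197], [-0.0304, 0.0676, 0.0051, 0.0197]]
```

View pics/c4.png

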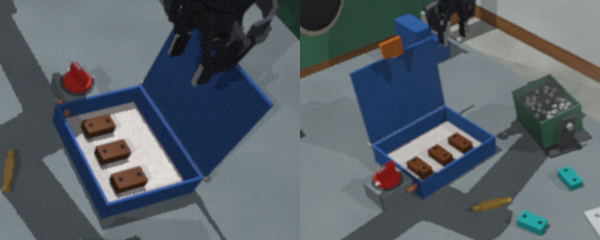

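All three blocks lie flat in the chest in a row, and the lid is still up. Next I'll get the lid angle by intersecting rays with its end planes.

```bash
python3 - <<'E'
from h import *
im=cv2.imread('pics/scene0.png');m=vision.camera_model('scene');m2=vision.camera_model('side')
C=np.array([.567,.257,0]);ex=np.array([-.061,.998,0]);ey=np.array([-.998,-.061,0])
def pl(m,u,v,yc):
    o,d=ray(m,u,v);P=C+ey*yc;t=((P-o)@ey)/(d@ey);p=o+t*d;return ((p-C)@ex,p[2])
def f(n,a):
    X,Z=a;th=np.arctan2(Z-.0555,-(X-.1));print(n,np.round(a,4),'r',round(float(np.hypot(X-.1,Z-.0555)),3),'th',round(float(th),3))
f('near',pl(m,517,97,.125));f('far',pl(m,604,197,-.125))
h=cv2.cvtColor(im,cv2.COLOR_BGR2HSV);k=cv2.inRange(h,(5,170,100),(18,255,255));k[:,:500]=0
M=cv2.moments(k);f('tab',pl(m,M['m10']/M['m00'],M['m01']/M['m00'],0))
f('sideNear',pl(m2,173,148,.125));f('sideFar',pl(m2,259,110,-.125))
# lid hinge ends in world
print(C+ex*.1)
go((None,None,.36,93.5))
E
```

```text
near [0.1354 0.2484] r 0.196 th 1.752
far [0.1378 0.2443] r 0.193 th 1.769
tab [0.1332 0.2668] r 0.214 th 1.726
sideNear [0.119 0.244] r 0.189 th 1.671
sideFar [0.1018 0.2519] r 0.196 th 1.58
[0.5609 0.3568 0.    ]
t 18.7 at [   0.6362    0.2413    0.3102 -176.4511]
12 [0.0, 0.0, -0.0083, 0.1668]
```

```bash
python3 -c "
from h import *
go((.496,.26,.32,93.5),(.492,.445,.32,93.5),(.492,.445,.21,93.5))"
```

```text
t 18.7 at [   0.6362    0.2413    0.3102 -176.4511]
12 [[-0.0046, 0.0231, -0.0016, 0.1668], [-0.0015, 0.0235, -0.0016, 0.1668], [0.0016, 0.0235, -0.0016, 0.1668], [0.0046, 0.0231, -0.0016, 0.1668], [0.0076, 0.0223, -0.0016, 0.1668], [0.0105, 0.0211, -0.0016, 0.1668], [0.0131, 0.0196, -0.0016, 0.1668], [0.0156, 0.0177, -0.0016, 0.1668], [0.0178, 0.0155, -0.0016, 0.1668], [0.0196, 0.0131, -0.0016, 0.1668], [0.0212, 0.0104, -0.0016, 0.1668], [0.0223, 0.0075, -0.0016, 0.1668]]
5 [-0.0029, 0.074, -0.0, -0.0]
3 [0.0, 0.0, 0.0733, -0.0]
```

Emit:
drive_tool([
  [[-0.0046,0.0231,-0.002,0.167],[-0.0015,0.0235,-0.002,0.167],[0.0016,0.0235,-0.002,0.167],[0.0046,0.0231,-0.002,0.167],[0.0076,0.0223,-0.002,0.167],[0.0105,0.0211,-0.002,0.167],[0.013,0.0196,-0.002,0.167],[0.0156,0.0177,-0.002,0.167],[0.0178,0.0155,-0.002,0.167],[0.0196,0.013,-0.002,0.167],[0.0212,0.0104,-0.002,0.167],[0.0223,0.0075,-0.002,0.167]],
], jaw=0)

```text
clock: 19.9
tcp_pos: [0.4947, 0.2598, 0.3204]
ee_rot: [-0.027, 1.0, -0.001, -0.002]
wrist_force: [-0.5, 0.1, -0.7]
opening: 0.0002
grip_force: 0.0
```

Emit:
drive_tool([
  [[-0.003,0.074,0,0],[-0.003,0.074,0,0],[-0.003,0.074,0,0],[-0.003,0.074,0,0],[-0.003,0.074,0,0],[0,0,0,0],[0,0,0,0],[0,0,0,0]],
])

```text
clock: 20.7
tcp_pos: [0.4923, 0.4444, 0.3217]
ee_rot: [-0.029, 1.0, -0.001, -0.001]
wrist_force: [-0.0, -0.2, -0.0]
opening: -0.0001
grip_force: 0.0
```

```bash
python3 -c "
from h import *
s=observe();print(s['opening'],s['wrist_force'],s['joint_positions'])
im,m=grab('scene','s4.png');im2,_=grab('side','d4.png')
cv2.imwrite('pics/c5.png',np.hstack([im[60:330,330:640],im2[50:320,120:430]])[:,:,::-1])
go((.492,.445,.21,93.5))"
```

```text
-8.864548068274361e-05 [-0.0421402  -0.22743303 -0.00639545] [ 7.34409005e-01  4.44632478e-01  5.85211204e-01  1.71359157e+00
 -2.65071068e-04  6.75975564e-01]
t 20.8 at [ 0.4925  0.444   0.3229 93.3026]
3 [0.0003, 0.0007, 0.0752, -0.0015]
```

View pics/c5.png

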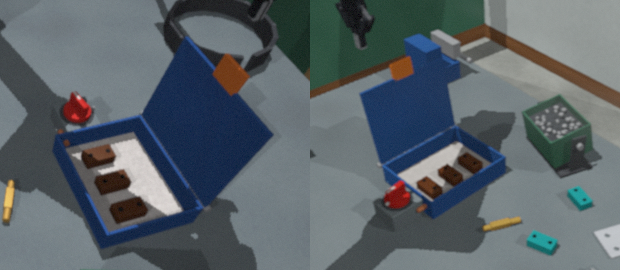

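Clear of the lid (lid at about 1.7 rad, blocks in place). I'll compute the closing arc.

```bash
python3 - <<'E'
from h import *
r_,w=.175,.014
C=np.array([.567,.257]);ex=np.array([-.061,.998]);ey=np.array([-.998,-.061])
p=[.4925,.444,.21,93.3];out=[]
def tgt(th):
    X=.1-r_*np.cos(th)+.008*np.sin(th)+w;Z=.0555+r_*np.sin(th)+.008*np.cos(th)
    q=C+ex*X+ey*.06;return [q[0],q[1],Z,93.3]
ths=[1.75]+list(np.linspace(1.6,0,20))+[-.02]
for th in ths:
    t=tgt(th);rows=plan(p,t,n=1);out.append(rows[0]);p=t;print(round(th,2),np.round(t[:3],3),[round(v,3) for v in rows[0][:3]])
E
```

```text
1.75 [0.498 0.406 0.226] [-0.006, -0.076, -0.033]
1.6 [0.499 0.38  0.23 ] [-0.0, -0.052, -0.008]
1.52 [0.5   0.365 0.231] [-0.0, -0.029, -0.001]
1.43 [0.501 0.351 0.23 ] [-0.0, -0.029, 0.002]
1.35 [0.502 0.336 0.228] [-0.0, -0.029, 0.004]
1.26 [0.503 0.322 0.225] [-0.0, -0.029, 0.006]
1.18 [0.504 0.308 0.22 ] [-0.0, -0.028, 0.009]
1.09 [0.505 0.294 0.215] [-0.0, -0.027, 0.011]
1.01 [0.505 0.281 0.208] [-0.0, -0.026, 0.013]
0.93 [0.506 0.269 0.2  ] [-0.0, -0.025, 0.016]
0.84 [0.507 0.257 0.191] [-0.0, -0.024, 0.018]
0.76 [0.508 0.246 0.182] [-0.0, -0.022, 0.02]
0.67 [0.508 0.236 0.171] [-0.0, -0.02, 0.021]
0.59 [0.509 0.226 0.159] [-0.0, -0.018, 0.023]
0.51 [0.509 0.218 0.147] [-0.0, -0.017, 0.025]
0.42 [0.51  0.211 0.134] [-0.0, -0.014, 0.026]
0.34 [0.51  0.205 0.121] [-0.0, -0.012, 0.027]
0.25 [0.51  0.2   0.107] [-0.0, -0.01, 0.028]
0.17 [0.511 0.196 0.093] [-0.0, -0.007, 0.029]
0.08 [0.511 0.194 0.078] [-0.0, -0.005, 0.029]
0.0 [0.511 0.192 0.064] [-0.0, -0.003, 0.029]
-0.02 [0.511 0.192 0.06 ] [-0.0, -0.0, 0.007]
```

Emit:
drive_tool([
  [[0,0,0.07,0],[0,0,0.07,0],[0,0,0.056,0],[-0.006,-0.038,0,0],[0,-0.038,0,0],[0,-0.026,-0.004,0],[0,-0.026,-0.004,0],[0,-0.029,-0.001,0],[0,-0.029,0.002,0],[0,-0.029,0.004,0],[0,-0.029,0.006,0]],
])

```text
clock: 21.9
tcp_pos: [0.503, 0.3226, 0.2237]
ee_rot: [-0.029, 1.0, 0.0, 0.001]
wrist_force: [0.1, 2.2, 1.4]
opening: -0.0002
grip_force: 1.4
```

```bash
python3 -c "
from h import *
s=observe();print(s['wrist_force'],here())
im,m=grab('scene','s5.png');im2,_=grab('side','d5.png')
cv2.imwrite('pics/c6.png',np.hstack([im[60:330,330:640],im2[50:320,120:430]])[:,:,::-1])"
```

```text
[0.13077793 2.15079054 1.38758784] [np.float64(0.5029730036898991), np.float64(0.3225641659182189), np.float64(0.2237016145606246), np.float64(93.37451220777639)]
```

View pics/c6.png

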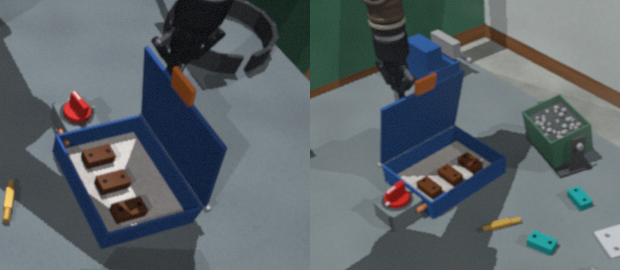

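The lid is rotating with the tool and the force is small, so I'll continue along the arc.

Emit:
drive_tool([
  [[0,-0.028,0.009,0],[0,-0.027,0.011,0],[0,-0.026,0.013,0],[0,-0.025,0.016,0],[0,-0.024,0.018,0],[0,-0.022,0.02,0],[0,-0.02,0.021,0],[0,-0.018,0.023,0],[0,-0.017,0.025,0],[0,-0.014,0.026,0],[0,-0.012,0.027,0]],
])

```text
clock: 23.1
tcp_pos: [0.5094, 0.2066, 0.1175]
ee_rot: [-0.029, 1.0, -0.0, -0.0]
wrist_force: [-0.4, -0.6, 2.2]
opening: 0.0001
grip_force: 0.8
```

Emit:
drive_tool([
  [[0,-0.01,0.028,0],[0,-0.007,0.029,0],[0,-0.005,0.029,0],[0,-0.003,0.029,0],[0,0,0.006,0],[0,0,0.002,0],[0,0,0,0],[0,0,0,0]],
])

```text
clock: 23.9
tcp_pos: [0.5102, 0.195, 0.0631]
ee_rot: [-0.03, 1.0, 0.001, 0.002]
wrist_force: [-18.5, -6.5, 48.4]
opening: 0.0001
grip_force: 24.1
```

```bash
python3 -c "
from h import *
s=observe();print(s['wrist_force'],here())
im,m=grab('scene','s6.png');im2,_=grab('side','d6.png')
cv2.imwrite('pics/c7.png',np.hstack([im[60:330,330:640],im2[50:320,120:430]])[:,:,::-1])"
```

```text
[-18.48558934  -6.46314931  48.44345357] [np.float64(0.5102080591642338), np.float64(0.19497634958185409), np.float64(0.06311549145525316), np.float64(93.39577914049937)]
```

View pics/c7.png

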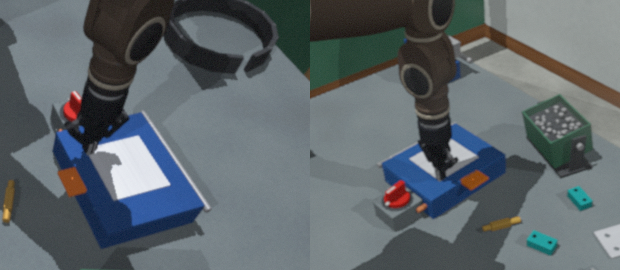

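The lid is shut. I'll lift and look at the vent knob.

Emit:
drive_tool([
  [[0,0,-0.07,0],[0,0,-0.07,0],[0,0,-0.07,0],[0.06,0.01,-0.05,0],[0.06,0.01,-0.03,0],[0.04,0.005,0,0],[0,0,0,0],[0,0,0,0],[0,0,0,0]],
], jaw=1)

```text
clock: 24.9
tcp_pos: [0.4301, 0.2025, 0.2014]
ee_rot: [-0.029, 1.0, -0.0, -0.0]
wrist_force: [-0.3, 0.8, 0.2]
opening: 0.0854
grip_force: 0.0
```

```bash
python3 - <<'E'
from h import *
p=here();im,m=grab('wrist','w6.png');print(p,np.array(m['world_from_camera'])[:3,3])
h=cv2.cvtColor(im,cv2.COLOR_RGB2HSV)
red=cv2.inRange(h,(0,150,60),(6,255,255))|cv2.inRange(h,(174,150,60),(180,255,255))
c=max(cv2.findContours(red,0,1)[0],key=cv2.contourArea);x,y,w,hh=cv2.boundingRect(c);print(x,y,w,hh,cv2.fitEllipse(c))
cu,cv_=x+w//2,y+hh//2;a=max(0,cv_-90);b=max(0,cu-90)
cr=im[a:a+180,b:b+180];print('crop origin',b,a)
cv2.imwrite('pics/c8.png',cv2.resize(cr,(540,540))[:,:,::-1])
E
```

```text
[np.float64(0.43014795539007106), np.float64(0.20253834074966226), np.float64(0.20137410597004896), np.float64(93.36214611190066)] [0.36528002 0.19815212 0.34397441]
298 151 77 82 ((336.0862121582031, 190.2460174560547), (76.0821304321289, 78.15755462646484), 165.46388244628906)
crop origin 246 102
```

View pics/c8.png

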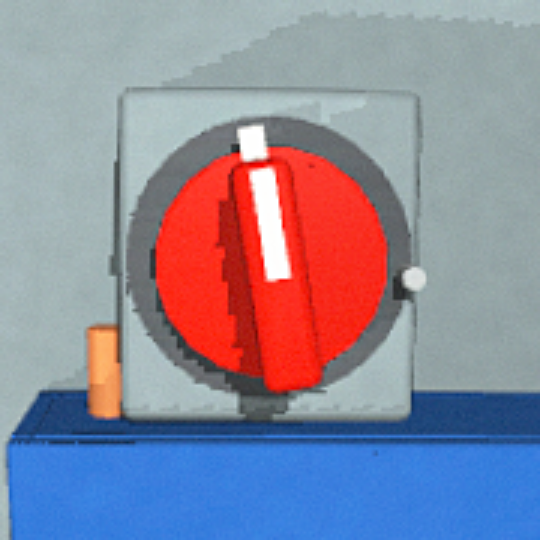

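The bar runs from crop (258,160) to (295,390), with the disc centre at crop (271,265) and the pointer towards the robot. I'll convert these to world coordinates.

```bash
python3 - <<'E'
from h import *
m=vision.camera_model('wrist')
f=lambda a,b,z:onz(m,246+a/3,102+b/3,z,True)
print('disc',f(271,265,.063));A=f(258,160,.093);B=f(295,390,.093);print('bar',A,B,(A+B)/2,np.linalg.norm(A-B),'dir',np.degrees(np.arctan2(*(A-B)[1::-1])))
print('ring',f(271,253,.05),'ptr',f(252,128,.0635))
go((.3965,.207,.2,0))
E
```

```text
disc [0.39647797 0.21487318 0.063     ]
bar [0.36961111 0.20866094 0.093     ] [0.42178852 0.22060983 0.093     ] [0.39569981 0.21463538 0.093     ] 0.05352810876855167 dir -167.1013901079909
ring [0.39471984 0.21543684 0.05      ] ptr [0.36216576 0.20791582 0.0635    ]
t 24.95 at [ 0.4302  0.2025  0.2014 93.3479]
12 [[0.0056, 0.0011, 0.0002, 0.1729], [0.0057, 0.0003, 0.0002, 0.1729], [0.0056, -0.0005, 0.0002, 0.1729], [0.0055, -0.0012, 0.0002, 0.1729], [0.0053, -0.002, 0.0002, 0.1729], [0.005, -0.0027, 0.0002, 0.1729], [0.0046, -0.0033, 0.0002, 0.1729], [0.0041, -0.0039, 0.0002, 0.1729], [0.0035, -0.0044, 0.0002, 0.1729], [0.0029, -0.0049, 0.0002, 0.1729], [0.0022, -0.0052, 0.0002, 0.1729], [0.0015, -0.0055, 0.0002, 0.1729]]
```

Emit:
drive_tool([
  [[0.033,0.014,0,0],[0.034,0.014,0,0],[0,0,0,-0.107],[0,0,0,-0.107],[0,0,0.08,0],[0,0,0.08,0],[0,0,0.06,0],[0,0,0.04,0],[0,0,0,0],[0,0,0,0]],
], jaw=0.5)

```text
clock: 25.95
tcp_pos: [0.3947, 0.2149, 0.0728]
ee_rot: [-0.114, 0.994, -0.0, -0.0]
wrist_force: [-0.1, -0.1, 0.9]
opening: 0.0431
grip_force: 0.0
```

Emit:
drive_tool([
  [[0,0,0,0],[0,0,0,0],[0,0,0,0],[0,0,0,0],[0,0,0,0],[0,0,0,0]],
], jaw=0, squeeze=60)

```text
clock: 26.55
tcp_pos: [0.3961, 0.2154, 0.0739]
ee_rot: [-0.113, 0.994, 0.001, 0.001]
wrist_force: [-0.9, 1.2, 5.8]
opening: 0.0123
grip_force: 59.5
```

```bash
python3 -c "
from h import *
s=observe();print(s['wrist_force'],s['wrist_torque'],s['opening'],s['grip_force'],here(),s['joint_positions'])"
```

```text
[-0.86923055  1.20106421  5.83845888] [ 0.15157447  0.4047599  -0.03201308] 0.012349004410806535 59.45999801158905 [np.float64(0.3960957620150161), np.float64(0.21537892946813067), np.float64(0.07390727656265503), np.float64(103.0024491225175)] [ 4.97527180e-01  3.57784271e-02 -4.88463052e-01  1.04385164e+00
  7.75898701e-04  2.70594443e-01]
```

Emit:
drive_tool([
  [[0,0,0,0.12],[0,0,0,0.12],[0,0,0,0.12],[0,0,0,0.12],[0,0,0,0.12],[0,0,0,0.12],[0,0,0,0.12],[0,0,0,0.12],[0,0,0,0.12],[0,0,0,0.12]],
])

```text
clock: 27.55
tcp_pos: [0.3958, 0.2142, 0.0739]
ee_rot: [0.352, 0.936, -0.0, 0.001]
wrist_force: [-2.8, -4.7, 9.5]
opening: 0.0126
grip_force: 60.0
```

```bash
python3 -c "
from h import *
s=observe();print(s['wrist_force'],s['wrist_torque'],s['opening'],here())"
```

```text
[-2.80603483 -4.6875067   9.4811653 ] [-0.9680381   0.71815502  0.04180949] 0.012583797954749728 [np.float64(0.3957699571536483), np.float64(0.2141745858035783), np.float64(0.07389624418672719), np.float64(48.76174920837222)]
```

Emit:
drive_tool([
  [[0,0,0,0.12],[0,0,0,0.12],[0,0,0,0.12],[0,0,0,0.12],[0,0,0,0.12],[0,0,0,0]],
])

```text
clock: 28.15
tcp_pos: [0.3952, 0.2138, 0.0739]
ee_rot: [0.56, 0.828, -0.0, 0.001]
wrist_force: [-4.1, -5.7, 11.5]
opening: 0.0126
grip_force: 60.3
```

```bash
python3 -c "
from h import *
s=observe();print(s['wrist_force'],s['wrist_torque'],s['opening'],here())"
```

```text
[-4.0653206  -5.69116827 11.51482846] [-1.16473488  1.05612844 -0.06326905] 0.012597364079843241 [np.float64(0.39524518944792136), np.float64(0.21379622573466928), np.float64(0.07386715954355713), np.float64(21.847755768574213)]
```

Emit:
drive_tool([
  [[0,0,0,0.1],[0,0,0,0.1],[0,0,0,0.1],[0,0,0,0]],
])

```text
clock: 28.55
tcp_pos: [0.3949, 0.2137, 0.0739]
ee_rot: [0.654, 0.757, -0.0, 0.001]
wrist_force: [-6.7, -4.7, 12.6]
opening: 0.0125
grip_force: 60.4
```

```bash
python3 -c "
from h import *
s=observe();print(s['wrist_torque'],s['opening'],here()[3])"
```

```text
[-1.20645727  1.25865386 -0.07079515] 0.012541961115652867 8.373875238774911
```

Emit:
drive_tool([
  [[0,0,0,0.1],[0,0,0,0.1],[0,0,0,0.1],[0,0,0,0]],
])

```text
clock: 28.95
tcp_pos: [0.3948, 0.2148, 0.0742]
ee_rot: [0.735, 0.678, 0.0, -0.0]
wrist_force: [-7.2, -3.1, 13.4]
opening: 0.0126
grip_force: 144.5
```

```bash
python3 -c "
from h import *
s=observe();print(s['wrist_torque'],s['opening'],here()[3])"
```

```text
[-0.61973632  1.37940771  3.1959915 ] 0.012607918500888183 -4.666527207505206
```

The knob turned 108° and hit its stop, with torque at 3.2 N m. I'll release, lift and head for the regulator.

Emit:
drive_tool([
  [[0,0,0,0],[0,0,0,0],[0,0,0,0],[0,0,-0.08,0],[0,0,-0.09,0],[0,0,-0.09,0],[0,0,-0.04,0],[0,0,0,0],[0,0,0,0]],
], jaw=0.5)

```text
clock: 29.85
tcp_pos: [0.3956, 0.2146, 0.222]
ee_rot: [0.737, 0.675, 0.0, 0.0]
wrist_force: [0.6, -0.2, -0.1]
opening: 0.0428
grip_force: 0.0
```

```bash
python3 -c "
from h import *
im,m=grab('scene','s7.png')
im2,m2=grab('wrist','w7.png')
a=cv2.resize(im[120:270,340:540],(400,300));b=cv2.resize(im2,(400,300));cv2.imwrite('pics/c9.png',np.hstack([a,b])[:,:,::-1])
go((.58,-.26,.22,70))"
```

```text
t 29.95 at [ 0.3948  0.2143  0.2207 -5.014 ]
12 [[-0.076, 0.0377, 0.0001, -0.1389], [-0.0797, 0.0292, 0.0001, -0.1389], [-0.0824, 0.0203, 0.0001, -0.1389], [-0.0841, 0.0112, 0.0001, -0.1389], [-0.0848, 0.002, 0.0001, -0.1389], [-0.0845, -0.0073, 0.0001, -0.1389], [-0.0833, -0.0164, 0.0001, -0.1389], [-0.081, -0.0254, 0.0001, -0.1389], [-0.0777, -0.0341, 0.0001, -0.1389], [-0.0736, -0.0423, 0.0001, -0.1389], [-0.0685, -0.0501, 0.0001, -0.1389], [-0.0626, -0.0572, 0.0001, -0.1389]]
```

View pics/c9.png

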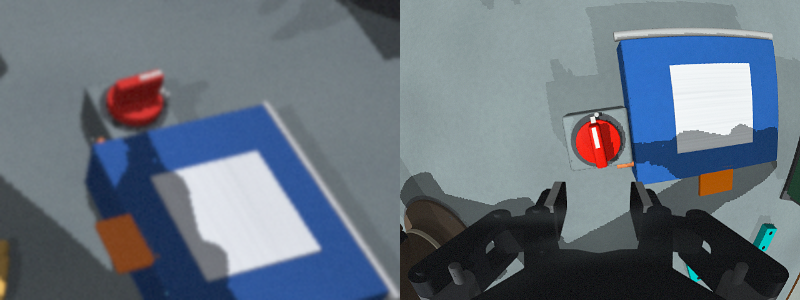

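The vent pointer is at the stop pin and the lid is shut. On to the regulator.

Emit:
drive_tool([
  [[-0.076,0.0377,0,-0.139],[-0.08,0.029,0,-0.139],[-0.0824,0.02,0,-0.139],[-0.084,0.011,0,-0.139],[-0.0848,0.002,0,-0.139],[-0.0845,-0.007,0,-0.139],[-0.0833,-0.0164,0,-0.139],[-0.081,-0.0254,0,-0.139],[-0.0777,-0.034,0,-0.139],[-0.0736,-0.0423,0,-0.139],[-0.0685,-0.05,0,-0.139],[-0.0626,-0.057,0,-0.139]],
])

```text
clock: 31.15
tcp_pos: [0.5805, -0.261, 0.2202]
ee_rot: [0.171, 0.985, 0.0, -0.001]
wrist_force: [-0.0, 0.6, 0.0]
opening: 0.0429
grip_force: 0.0
```

Emit:
drive_tool([
  [[0,0,0,0],[0,0,0,0],[0,0,0,0]],
])

```text
clock: 31.45
tcp_pos: [0.5801, -0.2585, 0.2213]
ee_rot: [0.173, 0.985, 0.0, -0.001]
wrist_force: [0.2, -0.5, 0.8]
opening: 0.0425
grip_force: 0.0
```

```bash
python3 - <<'E'
from h import *
p=here();im,m=grab('wrist','w8.png');print(np.round(p,4),np.array(m['world_from_camera'])[:3,3])
h=cv2.cvtColor(im,cv2.COLOR_RGB2HSV)
red=cv2.inRange(h,(0,150,60),(6,255,255))|cv2.inRange(h,(174,150,60),(180,255,255))
for c in cv2.findContours(red,0,1)[0]:
    M=cv2.moments(c)
    if M['m00']>20:
        u,v=M['m10']/M['m00'],M['m01']/M['m00'];print(u,v,M['m00'],onz(m,u,v,.022,True))
cv2.imwrite('pics/c10.png',cv2.resize(im[60:340,140:500],(720,560))[:,:,::-1])
E
```

```text
[ 0.5801 -0.2585  0.2213 70.0449] [ 0.51929251 -0.23670483  0.36396401]
30.528846153846153 361.054131054131 3744.0 [ 0.62478987 -0.70317516  0.022     ]
331.9534450651769 205.55121042830538 89.5 [ 0.57379197 -0.24102613  0.022     ]
```

View pics/c10.png

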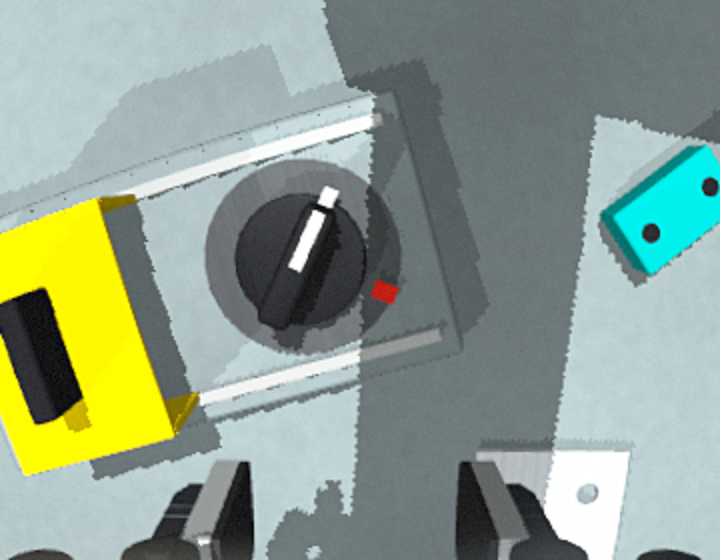

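The ring centre is near crop (302,257), the pointer tip near (333,190), the mark at (384,291), and the hood fin at (40,355).

```bash
python3 - <<'E'
from h import *
im=cv2.imread('pics/w8.png')[:,:,::-1].copy();m=vision.camera_model('wrist')
f=lambda a,b,z:onz(m,140+a/2,60+b/2,z,True)
mk=onz(m,331.95,205.55,.0225,True)
r1=f(302.5,257.5,.021);d1=f(301,259.5,.034)
print('ring',r1,'disc',d1,'mark',mk)
h=cv2.cvtColor(im,cv2.COLOR_RGB2HSV)
w=cv2.inRange(h,(0,0,200),(179,60,255));w[:145]=0;w[200:]=0;w[:,:280]=0;w[:,314:]=0
for c in cv2.findContours(w,0,1)[0]:
    M=cv2.moments(c)
    if M['m00']>10:
        u,v=M['m10']/M['m00'],M['m01']/M['m00'];print('white',u,v,M['m00'],onz(m,u,v,.0345,True)[:2],onz(m,u,v,.064,True)[:2],cv2.minAreaRect(c))
for ax in (r1,d1,(r1+d1)/2):
    v=mk-ax;print('markdist',np.hypot(*v[:2]),np.degrees(np.arctan2(v[1],v[0])))
# fin top & hood
y=cv2.inRange(h,(25,150,120),(34,255,255));c=max(cv2.findContours(y,0,1)[0],key=cv2.contourArea);print(cv2.boundingRect(c))
# rails direction
print('rails', f(138,192,.022),f(380,119,.022),f(200,400,.022),f(440,337,.022))
print('roof corners',f(100,198,.078),f(172,438,.078),f(27,474,.078))
print('finTop',f(0,300,.11),f(45,289,.11),f(52,412,.11))
E
```

```text
ring [ 0.54647718 -0.27101178  0.021     ] disc [ 0.54605761 -0.27064913  0.034     ] mark [ 0.57408228 -0.24085013  0.0225    ]
white 293.2257444764649 179.58309317963494 173.5 [ 0.53831949 -0.26511311] [ 0.53661762 -0.26254753] ((293.0243225097656, 179.78048706054688), (6.9843034744262695, 31.01030731201172), 24.77513885498047)
white 303.5474006116208 157.96941896024464 54.5 [ 0.52343158 -0.24985454] [ 0.52306066 -0.24865304] ((303.50006103515625, 158.00003051757812), (7.155416965484619, 9.391485214233398), 26.56505012512207)
markdist 0.04088724323581398 47.53404749432529
markdist 0.0409067562409318 46.75757754716199
markdist 0.04089606087193793 47.14571990090585
(113, 158, 126, 140)
rails [ 0.48926301 -0.33257022  0.022     ] [ 0.49843099 -0.21559966  0.022     ] [ 0.59362079 -0.34289148  0.022     ] [ 0.60385923 -0.22311677  0.022     ]
roof corners [ 0.49018451 -0.33249667  0.078     ] [ 0.59269551 -0.34354508  0.078     ] [ 0.58622166 -0.41582208  0.078     ]
finTop [ 0.51217583 -0.37432653  0.11      ] [ 0.51547344 -0.35488978  0.11      ] [ 0.55920098 -0.37294814  0.11      ]
```

Emit:
drive_tool([
  [[0.028,-0.023,0,0],[0.027,-0.023,0,0],[0,0,0,0.16],[0,0,0,0.16],[0,0,0,0.158],[0,0,0.08,0],[0,0,0.09,0],[0,0,0.08,0],[0,0,0.06,0],[0,0,0.04,0],[0,0,0,0],[0,0,0,0]],
])

```text
clock: 32.7
tcp_pos: [0.5471, -0.2707, 0.0482]
ee_rot: [0.353, 0.935, 0.0, 0.0]
wrist_force: [-0.2, -0.5, 0.3]
opening: 0.0423
grip_force: 0.0
```

Emit:
drive_tool([
  [[0,0,0,0],[0,0,0,0],[0,0,0,0],[0,0,0,0],[0,0,0,0],[0,0,0,0]],
], jaw=0)

```text
clock: 33.3
tcp_pos: [0.5472, -0.2736, 0.0497]
ee_rot: [0.354, 0.935, -0.002, 0.001]
wrist_force: [-4.4, -4.6, 5.8]
opening: 0.0125
grip_force: 59.3
```

```bash
python3 -c "
from h import *
s=observe();print(s['wrist_force'],s['wrist_torque'],s['opening'],s['grip_force'],here())"
```

```text
[-4.38949317 -4.58349781  5.82709651] [-0.79956784  0.94286851  0.05786884] 0.012542294572926924 59.3090558052063 [np.float64(0.5471794890652693), np.float64(-0.2735662508732606), np.float64(0.049665819086922795), np.float64(48.48905442098135)]
```

Emit:
drive_tool([
  [[0,0,0,0.12],[0,0,0,0.12],[0,0,0,0.12],[0,0,0,0.12],[0,0,0,0.12],[0,0,0,0.12],[0,0,0,0.12],[0,0,0,0.12],[0,0,0,0.12],[0,0,0,0.12]],
])

```text
clock: 34.3
tcp_pos: [0.5444, -0.2747, 0.0496]
ee_rot: [0.742, 0.67, -0.004, 0.001]
wrist_force: [-15.2, -7.6, 11.7]
opening: 0.0126
grip_force: 60.1
```

Emit:
drive_tool([
  [[0,0,0,0.12],[0,0,0,0.12],[0,0,0,0.12],[0,0,0,0.12],[0,0,0,0.12],[0,0,0,0.12],[0,0,0,0.11],[0,0,0,0],[0,0,0,0]],
])

```text
clock: 35.2
tcp_pos: [0.5424, -0.2739, 0.0496]
ee_rot: [0.917, 0.399, -0.005, 0.001]
wrist_force: [-20.7, -5.3, 16.2]
opening: 0.0122
grip_force: 60.7
```

```bash
python3 -c "
from h import *
s=observe();print(s['wrist_force'],s['wrist_torque'],s['opening'],s['grip_force'],here())"
```

```text
[-20.74489797  -5.3405257   16.19553951] [-1.0426488   4.26481495  0.01793846] 0.01224735410729771 60.697805285453796 [np.float64(0.542374568129337), np.float64(-0.2739076079957875), np.float64(0.04963469875195508), np.float64(-42.962410021016524)]
```

Emit:
drive_tool([
  [[0,0,0,0],[0,0,0,0],[0,0,0,0],[0,0,-0.08,0],[0,0,-0.09,0],[0,0,-0.09,0],[0,0,-0.09,0],[0,0,0,0],[0,0,0,0],[0,0,0,0]],
], jaw=0.5)

```text
clock: 36.2
tcp_pos: [0.547, -0.2713, 0.2211]
ee_rot: [0.916, 0.401, -0.0, -0.001]
wrist_force: [0.4, 0.1, 0.1]
opening: 0.0429
grip_force: 0.0
```

```bash
python3 - <<'E'
from h import *
print(np.round(here(),4));im,m=grab('wrist','w9.png')
h=cv2.cvtColor(im,cv2.COLOR_RGB2HSV)
w=cv2.inRange(h,(0,0,190),(179,70,255))
for c in cv2.findContours(w,0,1)[0]:
    M=cv2.moments(c)
    if 25<M['m00']<400:
        u,v=M['m10']/M['m00'],M['m01']/M['m00'];p=onz(m,u,v,.0345,True);q=onz(m,u,v,.064,True)
        if np.hypot(p[0]-.5463,p[1]+.2708)<.05:
            for z,P in((.0345,p),(.064,q)):print(z,M['m00'],u,v,P[:2],'dist',np.hypot(P[0]-.5463,P[1]+.2708),'ang',np.degrees(np.arctan2(P[1]+.2708,P[0]-.5463)))
red=cv2.inRange(h,(0,150,60),(6,255,255))|cv2.inRange(h,(174,150,60),(180,255,255))
for c in cv2.findContours(red,0,1)[0]:
    M=cv2.moments(c)
    if M['m00']>20:
        u,v=M['m10']/M['m00'],M['m01']/M['m00'];P=onz(m,u,v,.0225,True);print('mark',u,v,P[:2],np.degrees(np.arctan2(P[1]+.2708,P[0]-.5463)))
cv2.imwrite('pics/c11.png',cv2.resize(im[60:340,140:500],(720,560))[:,:,::-1])
E
```

```text
[  0.547   -0.2713   0.2211 -42.7802]
0.0345 87.5 315.0723809523809 223.52380952380952 [ 0.54560228 -0.27138982] dist 0.0009136188176685862 ang -139.79041346303185
0.064 87.5 315.0723809523809 223.52380952380952 [ 0.54985344 -0.26709531] dist 0.005133384116600157 ang 46.193763943628795
mark 579.6297332587203 392.062861406454 [ 0.65840585 -0.70233381] -75.43734276032609
mark 315.0546139359699 177.28248587570621 [ 0.57335742 -0.24137395] 47.40128708312962
```

View pics/c11.png

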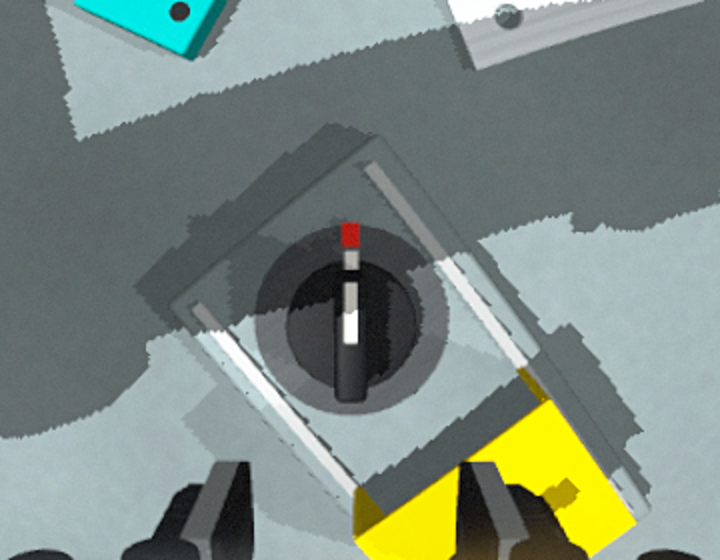

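The pointer is exactly on the mark. Next is the lock hood: grip the fin near (.538,-.373) across the slide direction.

```bash
python3 -c "
from h import *
go((.538,-.373,.18,-94.5),(.538,-.373,.09,-94.5))"
```

```text
t 36.25 at [  0.5467  -0.2712   0.2206 -42.7795]
7 [[-0.023, 0.0179, 0.0116, 0.1642], [-0.0205, 0.0207, 0.0116, 0.1642], [-0.0177, 0.0232, 0.0116, 0.1642], [-0.0146, 0.0253, 0.0116, 0.1642], [-0.0112, 0.027, 0.0116, 0.1642], [-0.0076, 0.0282, 0.0116, 0.1642], [-0.0039, 0.0289, 0.0116, 0.1642]]
2 [0.0, 0.0, 0.09, -0.0]
```

Emit:
drive_tool([
  [[-0.023,0.018,0.0116,0.164],[-0.0205,0.0207,0.0116,0.164],[-0.0177,0.0232,0.0116,0.164],[-0.0146,0.0253,0.0116,0.164],[-0.0112,0.027,0.0116,0.164],[-0.0076,0.0282,0.0116,0.164],[-0.004,0.029,0.0116,0.164],[0,0,0,0],[0,0,0,0]],
], jaw=0.7)

```text
clock: 37.15
tcp_pos: [0.5379, -0.373, 0.1803]
ee_rot: [0.999, -0.038, -0.001, -0.001]
wrist_force: [0.4, -0.7, -0.2]
opening: 0.0595
grip_force: 0.0
```

```bash
python3 - <<'E'
from h import *
print(np.round(here(),4));im,m=grab('wrist','w10.png')
h=cv2.cvtColor(im,cv2.COLOR_RGB2HSV)
k=cv2.inRange(h,(0,0,0),(179,255,60));y=cv2.inRange(h,(22,120,60),(36,255,255))
c=max(cv2.findContours(y,0,1)[0],key=cv2.contourArea);hull=cv2.convexHull(c);z=np.zeros_like(k);cv2.fillPoly(z,[hull],255)
for c in cv2.findContours(k&z,0,1)[0]:
    if cv2.contourArea(c)>200:
        q=np.array([onz(m,*p,.11,True)[:2] for p in c[:,0]],np.float32);print(cv2.boundingRect(c),cv2.minAreaRect(q))
cv2.imwrite('pics/c12.png',im[:,:,::-1])
E
```

```text
[  0.5379  -0.373    0.1803 -94.3077]
(313, 213, 20, 86) ((0.5405817031860352, -0.3766651749610901), (0.011457554996013641, 0.053322356194257736), 85.45830535888672)
```

View pics/c12.png

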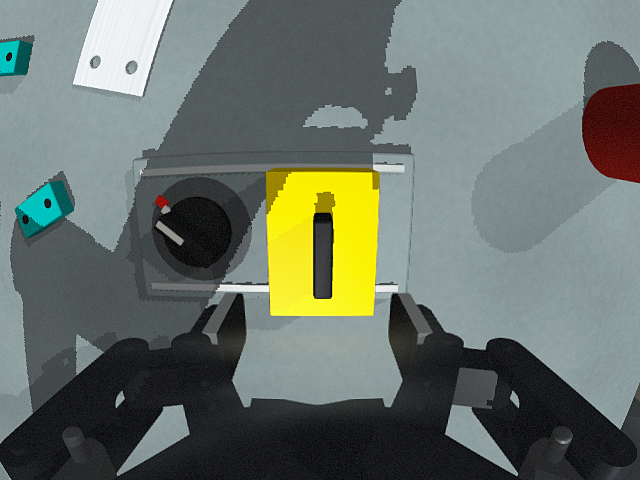

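The fin is centred between the fingers at (323,255), offset by about 4 mm, and the pointer is still on the mark.

Emit:
drive_tool([
  [[0,0.007,0.06,0],[0,0,0.06,0],[0,0,0.06,0],[0,0,0,0],[0,0,0,0]],
])

```text
clock: 37.7
tcp_pos: [0.5381, -0.3762, 0.0922]
ee_rot: [0.999, -0.038, -0.0, -0.0]
wrist_force: [-0.4, -0.3, 1.0]
opening: 0.06
grip_force: 0.0
```

Emit:
drive_tool([
  [[0,0,0,0],[0,0,0,0],[0,0,0,0],[0,0,0,0],[0,0,0,0],[0,0,0,0]],
], jaw=0)

```text
clock: 38.3
tcp_pos: [0.5388, -0.3773, 0.0933]
ee_rot: [0.999, -0.039, 0.001, 0.001]
wrist_force: [-0.5, 0.9, 4.7]
opening: 0.0104
grip_force: 59.5
```

Emit:
drive_tool([
  [[0,-0.02,0,0],[0,-0.028,0,0],[0,-0.028,0,0],[0,-0.028,0,0],[0,-0.028,0,0],[0,-0.028,0,0],[0,-0.025,0,0],[0,-0.015,0,0],[0,0,0,0],[0,0,0,0]],
])

```text
clock: 39.3
tcp_pos: [0.5464, -0.277, 0.0932]
ee_rot: [0.999, -0.039, 0.001, 0.0]
wrist_force: [-1.2, 2.0, 5.5]
opening: 0.0109
grip_force: 59.8
```

```bash
python3 -c "
from h import *
s=observe();print(s['wrist_force'],s['wrist_torque'],s['opening'],s['grip_force'],here())"
```

```text
[-1.19551555  1.95247869  5.47501255] [0.29146372 0.31064042 0.02900301] 0.010853327939055848 59.75699007511139 [np.float64(0.5464361130487083), np.float64(-0.2769887172351845), np.float64(0.09322546715884207), np.float64(-94.41878555691268)]
```

Emit:
drive_tool([
  [[0,-0.01,0,0],[0,-0.01,0,0],[0,-0.004,0,0],[0,0,0,0],[0,0,0,0]],
])

```text
clock: 39.8
tcp_pos: [0.5469, -0.2712, 0.0933]
ee_rot: [0.999, -0.04, 0.0, 0.006]
wrist_force: [-2.7, -19.1, 1.5]
opening: 0.0106
grip_force: 59.4
```

Emit:
drive_tool([
  [[0,-0.004,0,0],[0,-0.004,0,0],[0,0,0,0],[0,0,0,0]],
])

```text
clock: 40.2
tcp_pos: [0.5469, -0.271, 0.0933]
ee_rot: [0.999, -0.042, 0.0, 0.01]
wrist_force: [-3.6, -31.4, -1.4]
opening: 0.0107
grip_force: 59.2
```

The hood hit its end stop over the knob axis (-19 N, then -31 N). I'll release, back off and check everything.

Emit:
drive_tool([
  [[0,0.008,0,0],[0,0,0,0],[0,0,0,0],[0,0,0,0],[0,0,-0.05,0],[0,0,-0.09,0],[0,0,-0.09,0],[0,0,-0.09,0],[0,0,-0.09,0],[0,0,0,0],[0,0,0,0]],
], jaw=0.7)

```text
clock: 41.3
tcp_pos: [0.5476, -0.265, 0.2979]
ee_rot: [0.999, -0.038, 0.001, 0.0]
wrist_force: [-0.4, -0.1, -1.3]
opening: 0.06
grip_force: 0.0
```

```bash
python3 - <<'E'
from h import *
print(np.round(here(),4));im,m=grab('wrist','w11.png');s,_=grab('scene','s9.png')
h=cv2.cvtColor(im,cv2.COLOR_RGB2HSV)
k=cv2.inRange(h,(0,0,0),(179,255,60));y=cv2.inRange(h,(22,120,60),(36,255,255))
c=max(cv2.findContours(y,0,1)[0],key=cv2.contourArea);hull=cv2.convexHull(c);z=np.zeros_like(k);cv2.fillPoly(z,[hull],255)
for c in cv2.findContours(k&z,0,1)[0]:
    if cv2.contourArea(c)>100:
        q=np.array([onz(m,*p,.11,True)[:2] for p in c[:,0]],np.float32);print(cv2.minAreaRect(q))
cv2.imwrite('pics/c13.png',s[:,:,::-1])
E
```

```text
[  0.5476  -0.265    0.2979 -94.4021]
```

View pics/c13.png

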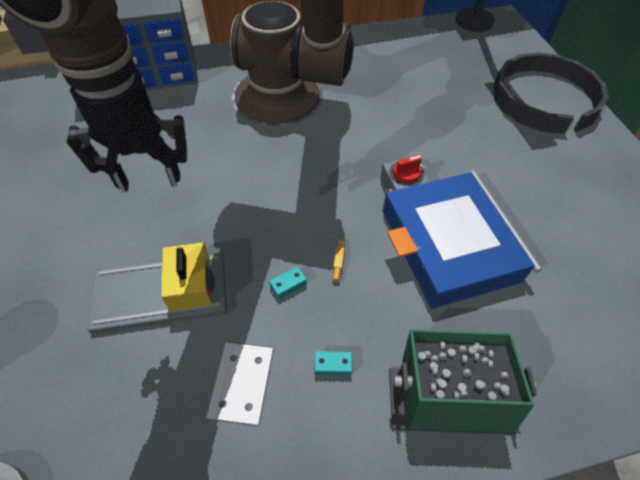

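The hood covers the knob and everything else looks in order. I'll measure the hood position once from the wrist image.

```bash
python3 - <<'E'
from h import *
m=vision.camera_model('wrist')
for f in('w11.png',):
    im=cv2.imread('pics/'+f);h=cv2.cvtColor(im,cv2.COLOR_BGR2HSV)
    y=cv2.inRange(h,(20,120,50),(38,255,255));y[:60]=0
    c=max(cv2.findContours(y,0,1)[0],key=cv2.contourArea);print(cv2.boundingRect(c))
    q=np.array([onz(m,*p,.078,True)[:2] for p in c[:,0]],np.float32);R=cv2.minAreaRect(q);print(R)
    x0,y0,w,hh=cv2.boundingRect(c)
    d=cv2.inRange(h,(0,0,0),(179,255,45))[y0:y0+hh,x0:x0+w];n,l,st,ce=cv2.connectedComponentsWithStats(d)
    for i in range(1,n):
        if st[i,4]>60:
            P=onz(m,ce[i][0]+x0,ce[i][1]+y0,.11,True);print(st[i],P,'along from axis',(P[:2]-[.5463,-.2708])@[.078,.997])
E
```

```text
(285, 164, 78, 105)
((0.545442521572113, -0.27064719796180725), (0.07535232603549957, 0.10512430220842361), 85.72985076904297)
```

```bash
python3 -c "
from h import *
print(job.job_done())"
```

```text
the job is handed in; nothing more can be done
None
```

I've handed the job in at about 41 s: all three brown blocks lie flat in the chest, the lid is closed, the vent is at its stop, the regulator points at the mark, and the hood is home against its end stop. The hand-in returned no verdict.

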